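Set the rinsed parts cups to dry

TASK

Get the rinsed parts cups drying: turn every square cup over and stand it mouth-down, flat on the drying tray inside its lip, and drop the yellow battery fully home in the power box's bay and swing the red locking lever shut over it. Only when all that is done, turn the timer knob so that its white pointer stands at the red mark. Leave everything else on the bench where it is.

Things in the scene. Friction and masses are not known exactly. Their poses are not given: they have to be found in the camera images.
- cup1: Red square parts cup, 56 x 56 mm outside (grasp across two flat sides), 76 mm tall, open at one end, walls 4 mm, about 0.1 kg, starts standing mouth-up. Origin: centre of the closed bottom's outer face; +z runs from bottom to mouth (down once turned over), x and y are normal to the sides. Lies stably on any side. May be absent (None).
- cup2: Orange square parts cup, 56 x 56 mm outside (grasp across two flat sides), 76 mm tall, open at one end, walls 4 mm, about 0.1 kg, starts standing mouth-up. Origin: centre of the closed bottom's outer face; +z runs from bottom to mouth (down once turned over), x and y are normal to the sides. Lies stably on any side. May be absent (None).
- cup3: Blue square parts cup, 56 x 56 mm outside (grasp across two flat sides), 76 mm tall, open at one end, walls 4 mm, about 0.1 kg, starts standing mouth-up. Origin: centre of the closed bottom's outer face; +z runs from bottom to mouth (down once turned over), x and y are normal to the sides. Lies stably on any side. May be absent (None).
- battery: Yellow battery pack with a black top, a block 100 (x) x 50 (y) x 60 (z) mm, 0.4 kg, lying on the bench on its underside. Origin: centre of the underside, z up. Grasp it across its 50 mm width (y). It may go into the bay either way round.
- tray (a point): Centre of the drying tray's flat top: a fixed grey unit, 130 (x) x 400 (y) mm, whose slotted steel top is 30 mm above the bench and is framed by an 8 mm high lip; inside the lip 104 (x) x 370 (y) mm are free, room for three cups side by side along y. x and y along its sides, z up.
- powerbox: Fixed blue power box, 180 x 195 mm, slab 20 mm high; origin at its underside, z up. Carries the battery bay (at y +45 mm), the lock lever's pivot (72, 45 mm) and the timer knob (-32, -52 mm) on a block whose top is 45 mm above the bench.
- bay (a point): Centre of the battery bay's floor, 20 mm above the bench; axes as the power box. The pocket is 106 (x) x 56 (y) mm, 25 mm deep, walls 7 mm thick with their tops 45 mm above the bench: the battery, fully home, stands 35 mm out of it (its top 80 mm above the bench). The long side of the pocket is along x.
- lock (a joint): Red locking lever, turning level on a pivot at the bay's +x end: 0 = shut (bar along the middle of the battery, 4 mm above its top), up to 1.75 rad = open (swung counter-clockwise from above, pointing to the power box's -y). Starts open, stays where left (1.5 N at the handle). Underside of its 10 mm bar 84 mm above the bench: when shut, no battery can go in or out.
- lock_grip (a point): On the axis of the lever's upright round handle, 18 mm diameter, 90 mm from the pivot, its foot on the bar at 94 mm and its top at 130 mm above the bench; this point is at 112 mm. It can be gripped from above or pushed.
- lock_hinge (a point): The lever's pivot axis, at the height of lock_grip.
- timer (a joint): Angle of the black timer knob (rad), growing clockwise seen from above, 0 to 3.6; pointer towards the power box's -x at 0. Light friction, stays where it is left.
- timer_grip (a point): On the knob's axis, 76 mm above the bench, where its upright grip bar (56 mm long, 14 mm thick, from 54 to 86 mm above the bench; skirt 60 mm across, top at 54 mm) is gripped. The frame turns with the knob: the bar runs along x and the white pointer is at the -x end.
- timer_tip (a point): Tip of the knob's white pointer, projected to 43 mm from the knob's axis (54 mm above the bench).
- mark_tip (a point): The red mark on the knob's white scale disc, 43 mm from the knob's axis, at the height of timer_tip. Its place on the scale differs from start to start: 1.3 to 2.7 rad clockwise of the power box's -x. It stays put during the job.
- jar: Bystander: black jar with a white lid, 60 mm across, 85 tall. Origin: centre of the underside.
- driver: Bystander: red-handled screwdriver, 150 mm, lying. Origin: on the bench under its middle.
- wrench: Bystander: steel wrench, 170 mm, lying. Origin: on the bench under its middle.
- tape: Bystander: grey roll of tape, 72 mm across, 22 tall, lying flat. Origin: centre of the underside.
- can: Bystander: green can, 52 mm across, 100 tall. Origin: centre of the underside.
- carton: Bystander: small cardboard carton, 90 x 60 x 45 mm. Origin: centre of the underside.
- clamp: Bystander: black and yellow clamp, 130 mm, lying. Origin: centre of the underside.
Not all that is in view belongs to the job. Several things have the shape of the cup3; the one meant has the colours described above.

How it is judged:
By the outcome, as a careful person would: the job done as asked, in the order asked, and still so for the second after the job is handed in, with the robot touching nothing.
Of cup1, cup2, cup3 only 2 to 3 are there at a start; the rules pass over those that are not, and their reading is None.
At some moment in a run one of cup1, cup2, cup3, battery may be knocked a few centimetres aside while the robot is not near it.
Once in a run the grip may slacken for a moment while it holds something.
It also fails if it takes over 210 s, if anything falls off the work surface, if the arm or the gripper's body presses on something with over 40 N, if the wrist force passes 120 N, or if a joint passes its speed limit or range.

ROBOT

A 6-joint arm with a two-finger parallel gripper is mounted at the origin on the work surface. World frame = base frame: x ahead of the robot, y to its left, z up, the work surface at z = 0. Lengths are in mm, angles in degrees, forces in N, time in s.
With the tool pointing down it reaches from about 300 to 825 mm from the base axis. Payload 5.4 kg.
Tool frame: the origin (TCP) lies midway between the tips of the shut fingers; the grasp point (between the pads) lies env.grip_depth behind it (env.grip_depth is the distance from the TCP to the grasp point, in mm); z points along the fingers, y is the line along which they close (so a half turn about z gives the same grasp; the last joint's range is limited). The gripper opens to 92 mm and grips with 3 to 60 N. Pads are 20 mm wide; open, the fingers measure 128 mm over their backs; the gripper's body (75 mm by 189 mm) begins 69 mm behind the grasp point.
Start: joints at [-85.491, 9.076, 91.501, -0, 79.423, -12.038], TCP at [163.738, -551.177, 214.601] pointing down, gripper open.
Joint ranges: [-166.64, 166.64], [-54.1, 131.32], [10.49, 154.53], [-73.88, 253.88], [9.74, 151.15], [-171.62, 171.62]. Speed limits (degrees/s): [147.25, 147.25, 180, 180, 180, 180].

INTERFACE

Orientations are given as a 3x3 rotation matrix whose columns are the frame's x, y, z axes.
In Python, from plant import env, cams gives the robot as it stands. The module is installed in compiled form; this text tells all that it offers.
- The arm moves only by the tool arm_command, never from a script. Its argument "series" is a list of rows, each a list of 2 entries, a list of its own where there are three numbers: the shift along the tool's x, y, z in mm, then the turn about the tool's z in degrees. A call has 1 to 20 rows; each row is the pose to reach, as a shift and turn from the pose commanded when the call began, along the tool's axes at that moment; what a row does not reach only later rows make up. A row lasts 1/8 s, in which the tool goes at most 62.5 mm and 10.7 degrees, less where a joint would pass 70% of its speed; a pose out of reach is approached as far as the arm can. A call with a gripper value outside its range is refused whole. "jaw" is the finger opening in mm, from 0 to 91.9, set as the call begins (left out, the last holds). The fingers move at their own pace and stop on an object; "newtons" is the grip in N (left out, the last holds). Time passes only in rows, so rows that repeat a pose let the fingers close. It gives the time, the measured TCP pose, the force, the opening and the grip force at its end, in the units of the state.
- env.get_state(): the state, without advancing time (a new reading comes with each control period).
- cams.capture(name): name is "scene" or "top" or "wrist"; returns the picture (400x640x3 uint8, blue, green, red); there is no depth.
- cams.calibration(name): a dict with "camera_matrix" (3x3 intrinsics, pixels), "cam_to_world" (4x4, takes a point from camera to world coordinates); the wrist camera has in their place "T_tool_cam" (4x4, takes a point from camera to tool coordinates, whose origin is the TCP and whose axes are the flange's). Camera axes: x right, y up, looking along -z (the intrinsics and any distortion apply to the point x, -y, -z); pixel columns grow to the right and rows downward; lengths in mm; the calibration is good to about 2 mm. The wrist camera is an equidistant fisheye: a pixel r from the principal point sees the ray r / f radians off the axis. A picture is of the moment at which its call begins: read the wrist's pose just before it. calibration takes no time and is no camera call.
- env.hand_in(): hands the job in; it is judged then, once.
Trained networks look in the newest picture that a camera, given by its name, has taken for a name from the list of things; names that differ only in an ending like _2 or _b are one class to them, and where a whole thing is asked for, a point or a joint stands for the part that bears it (a point fixed in the world has none). Each returns a list of dicts, best first, with "score" (0 to 1); they miss things now and then, are a little off and sometimes report something else, mostly with a low value. They report only what shows in the picture. A call takes as long as a camera call. They do not tell look-alikes from the thing itself.
- cams.trace(camera, thing): "pixels" (400x640 bool, what is visible of it) and "extent" ([left, top, width, height] in pixels, round what is visible of it).
- cams.landmark_of(camera, thing): "point" ([column, row] in pixels: a listed point, or the origin of a listed thing).
The state is a dict: "time_s": time; "joint_positions": joint angles; "dq": joint speeds; "joint_efforts": joint torques, N m; "eef_pos": TCP position; "tool_rot": TCP orientation; "contact_force": force on the tool from outside, world axes, zero at the start; "moment": the same for the moment, N m; "gripper_width": opening from 0.0 (shut) to 1.0 (fully open); "finger_force": force on a finger pad.
Only numpy, scipy, OpenCV 4.12 (cv2) and the standard library are available. Lean on these libraries where they do the work, as an engineer would, in place of code of your own. Each camera call takes 0.05 s, during which the arm holds its last target. There are 200 camera calls.

## Working session

There is one attempt and no reset: what is moved stays moved. The work goes in short steps, Python scripts to look and compute and a tool call to move; the robot and the scene stay as the last step left them, time stands still between calls to the robot, and variables do not carry over. Pictures are saved under pics/ and viewed, at most 14 in all, crops included, and the job is handed in when it is done.

Besides the shell and the picture viewer there is one more tool, called after ">>>" as name(argument=value, ...) on one line, values as JSON. arm_command: Moves the arm, as the interface text tells. Its arguments: {"type":"object","properties":{"series":{"type":"array","items":{"type":"array"}},"jaw":{"type":"number"},"newtons":{"type":"number"}},"required":["series"]}

```bash
mkdir -p pics; ls; python3 - <<'E'
from plant import env, cams
import cv2, numpy as np
print(env.grip_depth)
for n in ("scene","top"):
    im=cams.capture(n); cv2.imwrite(f"pics/{n}0.png",im)
    c=cams.calibration(n); print(n,{k:np.round(v,3).tolist() if hasattr(v,'shape') else v for k,v in c.items()})
    for t in ("cup1","cup2","cup3","battery","tray","powerbox","bay","lock_grip","lock_hinge","timer_grip","timer_tip","mark_tip","jar","can","carton"):
        print(t,[(np.round(d["point"]).tolist(),round(d["score"],2)) for d in cams.landmark_of(n,t)][:4])
c=cams.calibration("wrist"); print({k:np.round(v,3).tolist() if hasattr(v,'shape') else v for k,v in c.items()})
s=env.get_state(); print(s)
E
```

```text
pics
18.700000000000003
scene {'camera_matrix': [[399.357, 0.0, 318.562], [0.0, 399.357, 199.045], [0.0, 0.0, 1.0]], 'cam_to_world': [[-0.809, -0.491, 0.323, 850.948], [0.588, -0.67, 0.454, 430.165], [-0.007, 0.557, 0.83, 980.901], [0.0, 0.0, 0.0, 1.0]]}
cup1 [([376.0, 207.0], 0.91), ([344.0, 162.0], 0.83), ([310.0, 171.0], 0.8), ([413.0, 238.0], 0.78)]
cup2 [([376.0, 207.0], 0.91), ([344.0, 162.0], 0.83), ([310.0, 171.0], 0.8), ([413.0, 238.0], 0.78)]
cup3 [([376.0, 207.0], 0.91), ([344.0, 162.0], 0.83), ([310.0, 171.0], 0.8), ([413.0, 238.0], 0.78)]
battery [([290.0, 137.0], 0.82)]
tray [([271.0, 212.0], 0.61), ([439.0, 289.0], 0.37)]
powerbox [([399.0, 304.0], 0.54)]
bay [([435.0, 332.0], 0.6), ([266.0, 118.0], 0.47), ([418.0, 324.0], 0.18)]
lock_grip [([401.0, 300.0], 0.87), ([310.0, 168.0], 0.38), ([426.0, 346.0], 0.38)]
lock_hinge [([425.0, 345.0], 0.82)]
timer_grip [([418.0, 290.0], 0.98)]
timer_tip [([434.0, 288.0], 0.66)]
mark_tip []
jar [([219.0, 162.0], 0.66), ([435.0, 288.0], 0.48)]
can [([227.0, 138.0], 0.96)]
carton [([473.0, 268.0], 0.56)]
top {'camera_matrix': [[376.8
[... 1304 characters left out ...]
4e+01, -1.20379436e+01]), 'dq': array([ 0.06175649, -0.04157561,  0.01572208, -0.07370324,  0.02061669,
       -0.00960323]), 'joint_efforts': array([ 2.39437904e-04, -3.85571516e+01, -3.22356355e+01,  7.00951670e-02,
        3.06652626e-02, -1.33810948e-05]), 'eef_pos': array([ 163.7347648 , -551.18441001,  214.60031147]), 'tool_rot': array([[ 9.58598539e-01,  2.84761020e-01,  4.46137800e-05],
       [ 2.84761019e-01, -9.58598540e-01,  1.85049917e-05],
       [ 4.80362047e-05, -5.03459260e-06, -9.99999999e-01]]), 'contact_force': array([-0.93793957, -0.77093161,  0.7213889 ]), 'moment': array([-0.03706933, -0.00361494,  0.02526342]), 'finger_force': 0.0, 'gripper_width': 1.0006761774942898}
```

View pics/top0.png

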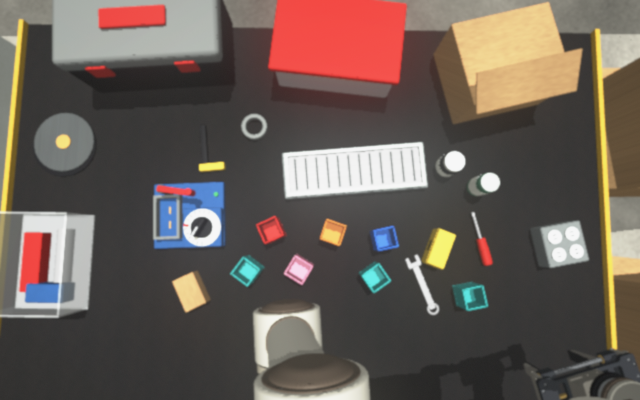

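View pics/scene0.png

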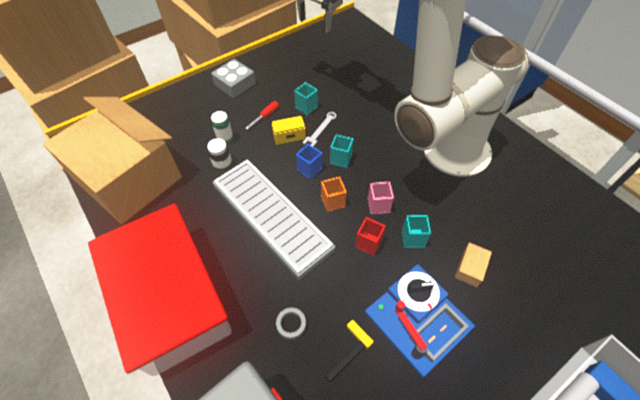

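The top view shows the red cup at (271,230), orange (333,232), blue (385,238) and battery (438,249). The tray is at (354,170), the power box at (188,216) with its lever open, and the pink and teal cups are look-alikes. The scene view agrees.

```bash
cat > h.py <<'E'
from plant import env, cams
import cv2, numpy as np
from scipy.optimize import minimize
SZ=dict(cup1=(56,56,76),cup2=(56,56,76),cup3=(56,56,76),battery=(100,50,60))
HUE=dict(cup1=(0,6),cup2=(8,20),cup3=(108,125),battery=(22,34))
def pose(name):
    c=cams.calibration(name)
    if name!="wrist": return c["camera_matrix"],c["cam_to_world"],False
    s=env.get_state(); T=np.eye(4); T[:3,:3]=s["tool_rot"]; T[:3,3]=s["eef_pos"]
    return c["camera_matrix"],T@c["T_tool_cam"],True
def proj(P,cal):
    K,T,fe=cal; q=(np.atleast_2d(P)-T[:3,3])@T[:3,:3]*[1,-1,-1]
    if fe:
        r=np.hypot(q[:,0],q[:,1]); th=np.arctan2(r,q[:,2]); m=q[:,:2]/np.maximum(r,1e-9)[:,None]*th[:,None]
    else: m=q[:,:2]/q[:,2:]
    return m*[K[0,0],K[1,1]]+K[:2,2]
def unproj(px,z,cal):
    K,T,fe=cal; m=(np.atleast_2d(px)-K[:2,2])/[K[0,0],K[1,1]]
    if fe:
        th=np.hypot(m[:,0],m[:,1]); d=np.c_[m/np.maximum(th,1e-9)[:,None]*np.sin(th)[:,None],np.cos(th)]
    else: d=np.c_[m,np.ones(len(m))]
    d=(d*[1,-1,-1])@T[:3,:3].T
    return T[:3,3]+d*((z-T[2,3])/d[:,2])[:,None]
def box(p,size,z0=0):
    x,y,a=p; s=np.array([[i,j] for i in(-.5,.5) for j in(-.5,.5)])*size[:2]
    c,n=np.cos(a),np.sin(a); s=s@np.array([[c,n],[-n,c]])+[x,y]
    return np.vstack([np.c_[s,np.full(4,z0)],np.c_[s,np.full(4,z0+size[2])]])
def fit(mask,size,cal,p0,z0=0):
    u=4; M=cv2.resize(mask.astype(np.uint8),None,fx=u,fy=u,interpolation=cv2.INTER_NEAREST)
    def f(p):
        h=cv2.convexHull(((proj(box(p,size,z0),cal)+.5)*u).astype(np.float32))
        N=np.zeros_like(M); cv2.fillConvexPoly(N,np.round(h*16).astype(np.int32),1,shift=4)
        return -(M&N).sum()/max(1,(M|N).sum())
    best=None
    for a in np.arange(0,180 if size[0]!=size[1] else 90,30):
        x0=[p0[0],p0[1],np.radians(a)]
        r=minimize(f,x0,method="Nelder-Mead",options=dict(initial_simplex=np.array([x0]*4)+np.vstack([[0]*3,np.diag([8,8,.3])]),xatol=.05,fatol=1e-4))
        if best is None or r.fun<best.fun: best=r
    return best.x,-best.fun
def colmask(im,name,roi=None):
    h=cv2.cvtColor(cv2.GaussianBlur(im,(3,3),0),cv2.COLOR_BGR2HSV); lo,hi=HUE[name]
    m=cv2.inRange(h,(lo,110,60),(hi,255,255))
    if lo==0: m|=cv2.inRange(h,(174,110,60),(180,255,255))
    return m
def find(name,cam,near=None,R=60,im=None,cal=None,z0=0,size=None):
    """colour blob nearest a world xy -> hull -> box fit"""
    size=size or SZ[name]
    if im is None: cal=pose(cam); im=cams.capture(cam)
    m=colmask(im,name); n,L,st,ce=cv2.connectedComponentsWithStats(cv2.morphologyEx(m,cv2.MORPH_CLOSE,np.ones((5,5))))
    best=None
    for i in range(1,n):
        w=unproj(ce[i],z0+size[2]/2,cal)[0]
        d=np.hypot(*(w[:2]-near))
        if st[i,4]>60 and d<R and (best is None or st[i,4]>best[1]): best=(i,st[i,4],w)
    if best is None: return None
    pts=np.argwhere(L==best[0])[:,::-1].astype(np.int32); H=np.zeros(L.shape,np.uint8); cv2.fillConvexPoly(H,cv2.convexHull(pts),1)
    p,s=fit(H,size,cal,best[2],z0)
    return np.round([p[0],p[1],np.degrees(p[2])%(90 if size[0]==size[1] else 180),s],2),best[1]
def rel(x,y,z,yaw=None,from_=None):
    """shift in tool axes and turn to bring TCP to xyz, tool-x yaw (deg, mod 180)"""
    s=env.get_state(); R=s["tool_rot"]; p=s["eef_pos"]
    cur=np.degrees(np.arctan2(R[1,0],R[0,0])); t=0
    if yaw is not None: t=(cur-yaw+90)%180-90
    print("shift",np.round(R.T@(np.array([x,y,z])-p),1),"turn",round(t,1),"yaw",round(cur,1),"j6",round(s["joint_positions"][5],1),"tcp",np.round(p,1),"t",round(s["time_s"],1))
E
python3 - <<'E'
from h import *
cal=pose("top"); im=cams.capture("top")
for n,px in dict(cup1=(271,230),cup2=(333,232),cup3=(385,238),battery=(438,249)).items():
    print(n,find(n,"top",unproj(px,38,cal)[0][:2],im=im,cal=cal))
for n,z,px in (("traycorners",38,[(283,152),(423,143),(427,187),(287,197)]),("pbox",20,[(153,183),(224,182),(224,248),(153,248)]),("jar",85,[(453,162)]),("can",100,[(488,182)]),("lockgrip",112,[(160,190),(191,190)]),("knob",86,[(202,228)]),("hinge",112,[(191,190)]),("tape",20,[(254,126)]),("carton",45,[(190,290)]),("teal",76,[(247,269),(374,276),(298,268)])):
    print(n,np.round(unproj(px,z,cal)[:,:2]).tolist())
E
```

```text
cup1 (array([447.45, 171.69,   4.06,  -0.  ]), np.int32(579))
cup2 (array([ 505.07, -120.86,   45.84,   -0.  ]), np.int32(414))
cup3 (array([ 504.14, -217.78,    4.06,   -0.  ]), np.int32(483))
battery (array([ 443.41, -479.37,   24.35,   -0.  ]), np.int32(940))
traycorners [[661.0, 65.0], [693.0, -326.0], [570.0, -336.0], [535.0, 51.0]]
pbox [[571.0, 430.0], [577.0, 231.0], [392.0, 223.0], [389.0, 420.0]]
jar [[631.0, -393.0]]
can [[577.0, -478.0]]
lockgrip [[540.0, 369.0], [541.0, 290.0]]
knob [[445.0, 266.0]]
hinge [[541.0, 290.0]]
tape [[740.0, 152.0]]
carton [[280.0, 303.0]]
teal [[340.0, 147.0], [328.0, -185.0], [345.0, 14.0]]h.py:33: RuntimeWarning: overflow encountered in scalar negative
  return -(M&N).sum()/max(1,(M|N).sum())
```

```bash
sed -i 's|return -(M&N).sum()/max(1,(M|N).sum())|return -float((M\&N).sum())/max(1,float((M\|N).sum()))|' h.py; grep -n "return -" h.py
python3 - <<'E'
from h import *
cal=pose("top"); im=cams.capture("top")
for n,px in dict(cup1=(271,230),cup2=(333,232),cup3=(385,238),battery=(438,249)).items():
    print(n,find(n,"top",unproj(px,38,cal)[0][:2],im=im,cal=cal))
    print(n,find(n,"scene",unproj(px,38,cal)[0][:2]))
# tray fit: white/grey mask via trace
cal=pose("top"); cams.capture("top")
d=cams.trace("top","tray")[0]; print(d["score"],d["extent"]); print("tray",fit(d["pixels"],(130,400,38),cal,(613,-137)))
d=cams.trace("top","powerbox"); print([(x["score"],x["extent"]) for x in d])
E
```

```text
33:        return -(M&N).sum()/max(1,(M|N).sum())
cup1 (array([447.46, 171.76,   4.06,  -0.  ]), np.int32(578))
cup1 (array([445.19, 187.94,   4.06,  -0.  ]), np.int32(822))
cup2 (array([ 505.1 , -120.93,   45.84,   -0.  ]), np.int32(414))
cup2 (array([387.13,  24.92,  87.45,  -0.  ]), np.int32(776))
cup3 (array([ 498.88, -180.68,    8.11,   -0.  ]), np.int32(478))
cup3 (array([ 508.4 , -265.87,   64.22,   -0.  ]), np.int32(686))
battery (array([ 443.44, -479.45,   24.35,   -0.  ]), np.int32(940))
battery (array([ 523.7 , -402.49,   45.84,   -0.  ]), np.int32(787))
0.79 [282.4, 143.1, 144.7, 58.0]
tray (array([ 437.98040514, -410.57544906,    1.32571911]), np.float64(-0.0))
[(0.98, [156.3, 181.0, 70.7, 64.1])]sed: -e expression #1, char 42: unknown option to 's'
h.py:33: RuntimeWarning: overflow encountered in scalar negative
  return -(M&N).sum()/max(1,(M|N).sum())
```

```bash
sed -i '33s#.*#        return -float((M\&N).sum())/max(1.,float((M|N).sum()))#' h.py
python3 - <<'E'
from h import *
cal=pose("top"); im=cams.capture("top")
for n,px in dict(cup1=(271,230),cup2=(333,232),cup3=(385,238),battery=(438,249)).items():
    nr=unproj(px,38,cal)[0][:2]
    print(n,find(n,"top",nr,im=im,cal=cal),find(n,"scene",nr))
cal=pose("top"); cams.capture("top")
d=cams.trace("top","tray")[0]; print("tray",fit(d["pixels"],(130,400,38),cal,(613,-137)))
d=cams.trace("top","powerbox")[0]; print("pb",fit(d["pixels"],(180,195,20),cal,(482,326)))
rel(420,-400,300,90)
E
```

```text
cup1 (array([444.6 ,  93.13,  26.51,   0.89]), np.int32(578)) (array([442.97,  89.63,  19.84,   0.9 ]), np.int32(824))
cup2 (array([440.11, -76.17,  69.28,   0.81]), np.int32(414)) (array([439.69, -78.03,  80.25,   0.89]), np.int32(775))
cup3 (array([ 426.24, -217.39,   15.03,    0.91]), np.int32(479)) (array([ 424.13, -216.95,   12.7 ,    0.95]), np.int32(687))
battery (array([ 401.66, -367.15,  158.56,    0.95]), np.int32(941)) (array([ 399.25, -370.17,  160.54,    0.94]), np.int32(782))
tray (array([ 617.65772192, -136.36969788,    3.23516073]), np.float64(0.9702277182111338))
pb (array([4.84389522e+02, 3.26137045e+02, 5.27622542e-02]), np.float64(0.9793167276970746))
shift [288.7 -71.9 -85.4] turn -73.5 yaw 16.5 j6 -12.0 tcp [ 163.7 -551.2  214.6] t 2.5
```

>>> arm_command(series=[[[100,-70,60],0],[[200,-140,90],0],[[300,-210,100],2.5],[[346,-246,105],2.5],[[346,-246,105],2.5],[[346,-246,160],2.5],[[346,-246,195],2.5],[[346,-246,209],2.5],[[346,-246,209],2.5],[[346,-246,209],2.5]])

```text
time_s: 3.7
eef_pos: [425.4, -217.2, 6.1]
tool_rot: [[0.97, 0.243, -0.0], [0.243, -0.97, -0.0], [-0.0, 0.0, -1.0]]
contact_force: [0.4, -0.1, 0.5]
gripper_width: 1.002
finger_force: 0.0
```

>>> arm_command(series=[[[0,0,0],0],[[0,0,0],0],[[0,0,0],0],[[0,0,0],0],[[0,0,0],0],[[0,0,0],0]], jaw=40, newtons=10)

```text
time_s: 4.45
eef_pos: [425.4, -217.0, 5.7]
tool_rot: [[0.97, 0.243, 0.0], [0.243, -0.97, -0.0], [-0.0, 0.0, -1.0]]
contact_force: [-0.8, -0.9, 0.5]
gripper_width: 0.436
finger_force: 2.2
```

```bash
python3 - <<'E'
from h import *
cv2.imwrite("pics/w1.png",cams.capture("wrist")); rel(517,-145,5,0)
E
```

```text
shift [106.4 -47.6   0.6] turn 14.1 yaw 14.1 j6 34.4 tcp [ 425.4 -217.     5.7] t 4.5
```

View pics/w1.png

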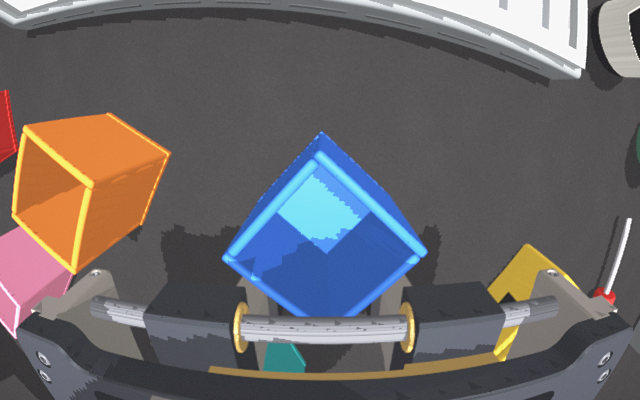

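The wrist view shows the blue cup ahead of the jaws and about 45° to them, with its rim corners at (225,258) and (427,252). It isn't properly grasped, so I'll measure again.

```bash
python3 - <<'E'
from h import *
for c in("scene","top","wrist"): print(c,find("cup3",c,np.array([440,-217])))
print(proj([[425,-217,6],[425,-217,76],[425,-217,0]],pose("wrist")))
im=cams.capture("wrist");cal=pose("wrist")
print(unproj([(225,258),(427,252),(318,153)],76,cal))
E
```

```text
scene (array([ 453.07, -211.55,   64.76,    0.9 ]), np.int32(539))
top (array([ 4.6315e+02, -1.7826e+02,  5.3900e+00,  1.6000e-01]), np.int32(70))
wrist (array([ 453.92, -210.8 ,   60.98,    0.95]), np.int32(15489))
[[322.08223997 246.15384342]
 [321.36189634 319.21603167]
 [322.12434954 242.01916295]]
[[ 443.25914879 -174.8803156    76.        ]
 [ 464.18191149 -248.31061876   76.        ]
 [ 489.80731418 -199.85240026   76.        ]]
```

>>> arm_command(series=[[[0,0,0],0],[[0,0,0],0],[[0,0,0],0],[[0,0,-50],0],[[0,0,-110],10],[[0,0,-110],20],[[0,0,-110],30],[[0,0,-110],43],[[0,0,-110],43],[[0,0,-110],43]], jaw=91)

```text
time_s: 5.95
eef_pos: [425.3, -216.7, 115.5]
tool_rot: [[0.875, -0.484, -0.0], [-0.484, -0.875, 0.0], [-0.0, -0.0, -1.0]]
contact_force: [-0.4, 0.5, 0.3]
gripper_width: 0.992
finger_force: 0.0
```

```bash
python3 - <<'E'
from h import *
r=find("cup3","wrist",np.array([454,-211])); print(r,find("cup3","scene",np.array([454,-211])))
rel(r[0][0],r[0][1],5.5,r[0][2]-90)
E
```

```text
(array([ 453.34, -210.89,   60.56,    0.96]), np.int32(7014)) (array([ 452.28, -212.33,   64.96,    0.91]), np.int32(561))
shift [ 21.7 -18.7 110.1] turn 0.5 yaw -28.9 j6 77.4 tcp [ 425.3 -216.8  115.6] t 6.0
```

>>> arm_command(series=[[[22,-19,20],0.5],[[22,-19,20],0.5],[[22,-19,70],0.5],[[22,-19,100],0.5],[[22,-19,110],0.5],[[22,-19,110],0.5],[[22,-19,110],0.5]])

```text
time_s: 6.92
eef_pos: [454.8, -211.8, 7.2]
tool_rot: [[0.871, -0.492, 0.002], [-0.492, -0.871, -0.002], [0.003, 0.001, -1.0]]
contact_force: [0.4, 0.0, 1.1]
gripper_width: 0.991
finger_force: 0.0
```

>>> arm_command(series=[[[0,0,0],0],[[0,0,0],0],[[0,0,0],0],[[0,0,0],0],[[0,0,0],0],[[0,0,0],0]], jaw=40, newtons=10)

```text
time_s: 7.68
eef_pos: [453.9, -210.8, 5.7]
tool_rot: [[0.871, -0.492, 0.0], [-0.492, -0.871, 0.0], [-0.0, -0.0, -1.0]]
contact_force: [0.4, 0.4, 1.2]
gripper_width: 0.611
finger_force: 10.0
```

>>> arm_command(series=[[[0,0,-20],0],[[0,0,-60],0],[[0,0,-60],0],[[0,0,-60],0],[[0,0,-60],0]])

```text
time_s: 8.3
eef_pos: [452.7, -210.0, 64.0]
tool_rot: [[0.871, -0.492, -0.002], [-0.492, -0.871, 0.002], [-0.003, -0.0, -1.0]]
contact_force: [-0.4, 0.7, -1.3]
gripper_width: 0.61
finger_force: 10.0
```

```bash
python3 - <<'E'
from h import *
cv2.imwrite("pics/w2.png",cams.capture("wrist")); rel(517,-145,5,0)
print(find("cup3","wrist",np.array([453,-211]),z0=60))
E
```

```text
shift [ 24.  -88.2  59.1] turn -29.5 yaw -29.5 j6 80.7 tcp [ 452.8 -210.1   64.1] t 8.3
(array([ 452.62, -211.07,   60.1 ,    0.7 ]), np.int32(15067))
```

View pics/w2.png

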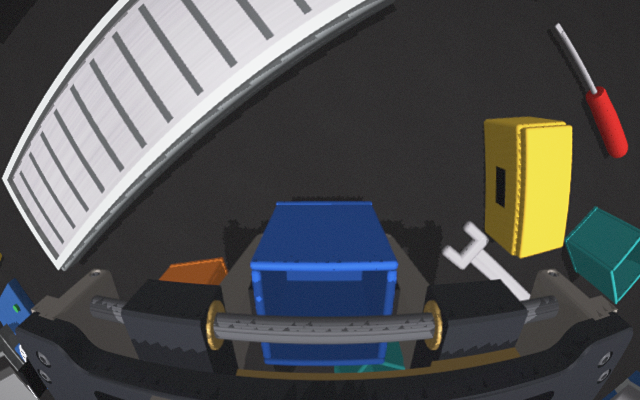

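The blue cup is gripped and hangs level at about (320,300). The tool can only point down, so I'll turn the cup by pivoting it in a light grip against the tray's outer edge. That means a quarter turn on the bottom end, then another on the mouth end.

>>> arm_command(series=[[[50,8,0],-9],[[86,16,0],-18],[[86,16,0],-27],[[86,16,10],-35],[[86,16,25],-35],[[86,16,25],-35],[[86,16,25],-35],[[86,16,25],-35]])

```text
time_s: 9.4
eef_pos: [521.2, -267.3, 41.2]
tool_rot: [[0.995, 0.096, 0.001], [0.096, -0.995, -0.001], [0.001, 0.001, -1.0]]
contact_force: [0.1, 0.4, -1.5]
gripper_width: 0.613
finger_force: 10.0
```

```bash
python3 - <<'E'
from h import *
rel(519.5,-266.2,39.3,5.4)
print(env.get_state()["contact_force"])
cal=pose("wrist"); im=cams.capture("wrist")
d=cams.trace("wrist","tray"); print([(x["score"],x["extent"]) for x in d])
cv2.imwrite("pics/w3.png",im)
E
```

```text
shift [-1.5 -1.3  1.9] turn 0.1 yaw 5.5 j6 45.5 tcp [ 521.2 -267.3   41.2] t 9.4
[ 0.07279441  0.43663731 -1.53099871]
[(0.96, [0.3, 0.0, 449.8, 184.7])]
```

View pics/w3.png

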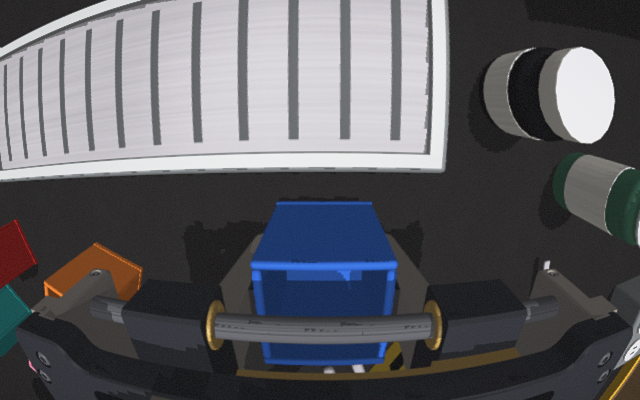

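The wrist view shows the tray's near edge running from (0,180) to (445,170), with the cup squared to it.

```bash
python3 - <<'E'
from h import *
cal=pose("wrist"); P=unproj([(445,171),(240,175),(60,180),(447,0)],38,cal); print(np.round(P,1))
e=np.array([np.cos(np.radians(5.4)),np.sin(np.radians(5.4))]); print((P[:,:2]-[617.7,-136.4])@e,(P[:,:2]-[617.7,-136.4])@[-e[1],e[0]])
E
```

```text
[[ 574.4 -336.8   38. ]
 [ 559.7 -215.1   38. ]
 [ 545.3  -62.1   38. ]
 [ 678.7 -326.2   38. ]]
[-62.00941303 -65.13047651 -65.06618873  42.91055362] [-195.46592661  -72.88466427   80.73734489 -194.68438851]
```

>>> arm_command(series=[[[10,0,2],0],[[20,0,2],0],[[25.6,0,-4.6],0],[[33,0,-9.6],0],[[41,0,-12.5],0],[[49.6,0,-13.2],0],[[58,0,-11.7],0],[[66,0,-8],0],[[66,0,-8],0],[[66,0,-8],0]])

```text
time_s: 10.75
eef_pos: [586.3, -260.6, 48.3]
tool_rot: [[0.995, 0.097, -0.001], [0.097, -0.995, 0.0], [-0.001, -0.0, -1.0]]
contact_force: [0.6, 0.4, -0.6]
gripper_width: 0.61
finger_force: 10.0
```

```bash
python3 - <<'E'
from h import *
im=cams.capture("wrist"); s=cams.capture("scene")[100:300,180:420]
cv2.imwrite("pics/w4.png",np.hstack([cv2.resize(im,(480,300)),cv2.resize(s,(320,300))])); rel(519.5,-266.2,39.3,5.4)
E
```

```text
shift [-67.   -1.    9.2] turn 0.1 yaw 5.5 j6 49.7 tcp [ 586.3 -260.7   48.5] t 10.8
```

View pics/w4.png

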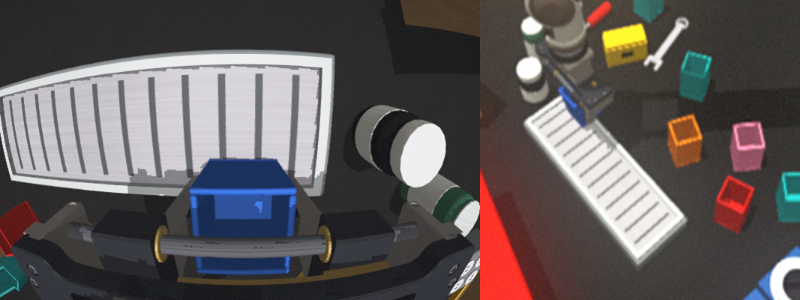

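It slipped over the lip without turning, since only about 4 mm of it was in contact. I'll retry deeper and slower.

>>> arm_command(series=[[[-30,0,-21],0],[[-72,0,-21],0],[[-72,0,-21],0],[[-72,0,0],0],[[-72,0,17],0],[[-72,0,17],0],[[-60,0,17],0],[[-54,0,17],0],[[-50,0,17],0],[[-48,0,17],0],[[-46,0,14],0],[[-44,0,10],0],[[-41,0,7],0],[[-38,0,5],0]])

```text
time_s: 12.6
eef_pos: [549.0, -264.5, 44.0]
tool_rot: [[0.995, 0.097, 0.0], [0.097, -0.995, -0.0], [0.0, 0.0, -1.0]]
contact_force: [0.2, -0.5, -1.5]
gripper_width: 0.607
finger_force: 10.0
```

```bash
python3 - <<'E'
from h import *
im=cams.capture("wrist"); rel(519.5,-266.2,39.3,5.4)
cv2.imwrite("pics/w5.png",cv2.resize(im[100:,150:500],None,fx=1.3,fy=1.3))
E
```

```text
shift [-30.   -1.2   5. ] turn 0.2 yaw 5.6 j6 47.4 tcp [ 549.5 -264.5   44.3] t 12.7
```

View pics/w5.png

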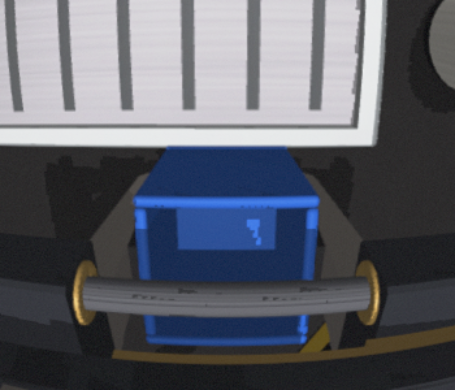

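>>> arm_command(series=[[[-25,0,0],0],[[-50,0,0],0],[[-50,0,15],0],[[-50,0,30],0],[[-50,0,36],0],[[-50,0,37],0],[[-50,0,37],0]])

```text
time_s: 13.52
eef_pos: [499.0, -268.8, 6.7]
tool_rot: [[0.995, 0.098, -0.002], [0.098, -0.995, 0.001], [-0.002, -0.001, -1.0]]
contact_force: [-5.6, 2.4, 9.0]
gripper_width: 0.607
finger_force: 10.0
```

>>> arm_command(series=[[[0,0,0],0],[[0,0,0],0],[[0,0,0],0],[[0,0,-16],0],[[0,0,-16],0]], jaw=80)

```text
time_s: 14.15
eef_pos: [500.3, -270.3, 24.7]
tool_rot: [[0.995, 0.097, 0.003], [0.097, -0.995, -0.003], [0.003, 0.003, -1.0]]
contact_force: [-0.0, -0.3, -0.5]
gripper_width: 0.87
finger_force: 0.0
```

```bash
python3 - <<'E'
from h import *
r=find("cup3","wrist",np.array([500,-269])); print(r); rel(r[0][0],r[0][1],22,r[0][2])
E
```

```text
(array([ 490.51, -270.76,    5.47,    0.77]), np.int32(12524))
shift [-9.3 -0.1  1.9] turn 0.1 yaw 5.5 j6 43.9 tcp [ 499.8 -269.9   23.9] t 14.2
```

>>> arm_command(series=[[[0,0,-50],0],[[0,0,-95],0],[[0,0,-95],0],[[0,0,-95],0]])

```text
time_s: 14.7
eef_pos: [498.5, -268.9, 116.9]
tool_rot: [[0.995, 0.097, -0.001], [0.097, -0.995, 0.001], [-0.001, -0.001, -1.0]]
contact_force: [0.1, -0.0, -1.0]
gripper_width: 0.869
finger_force: 0.0
```

```bash
python3 - <<'E'
from h import *
r=find("cup3","wrist",np.array([495,-269])); print(r); rel(r[0][0],r[0][1],22,r[0][2])
for n,c in (("cup1",(444,92)),("cup2",(440,-77)),("battery",(400,-368))): print(n,find(n,"scene",np.array(c)))
E
```

```text
(array([ 490.2 , -270.71,    5.55,    0.96]), np.int32(6946))
shift [-7.8  1.6 94.1] turn -0.0 yaw 5.5 j6 43.9 tcp [ 498.  -268.5  116.1] t 14.8
cup1 (array([442.5 ,  89.55,  21.68,   0.9 ]), np.int32(821))
cup2 (array([439.59, -78.04,  80.46,   0.88]), np.int32(781))
battery (array([ 412.85, -401.51,   59.67,    0.46]), np.int32(135))
```

>>> arm_command(series=[[[-8,2,0],0],[[-8,2,40],0],[[-8,2,80],0],[[-8,2,95],0],[[-8,2,95],0],[[-8,2,95],0]])

```text
time_s: 15.65
eef_pos: [492.2, -273.0, 24.3]
tool_rot: [[0.995, 0.097, 0.002], [0.097, -0.995, -0.002], [0.002, 0.002, -1.0]]
contact_force: [-0.5, -0.2, 0.0]
gripper_width: 0.868
finger_force: 0.0
```

>>> arm_command(series=[[[0,0,0],0],[[0,0,0],0],[[0,0,0],0],[[0,0,0],0],[[0,0,0],0]], jaw=40)

```text
time_s: 16.27
eef_pos: [491.5, -272.0, 23.2]
tool_rot: [[0.995, 0.097, 0.001], [0.097, -0.995, -0.0], [0.001, 0.0, -1.0]]
contact_force: [-1.2, 1.4, 5.7]
gripper_width: 0.605
finger_force: 10.0
```

>>> arm_command(series=[[[0,0,-28],0],[[30,0,-28],0],[[40,0,-28],0],[[44,0,-28],0],[[48,0,-28],0],[[52,0,-30],0],[[57,0,-34],0],[[62,0,-36],0],[[67,0,-38],0],[[67,0,-38],0]])

```text
time_s: 17.52
eef_pos: [558.5, -265.5, 61.1]
tool_rot: [[0.995, 0.097, 0.001], [0.097, -0.995, -0.0], [0.001, 0.0, -1.0]]
contact_force: [-1.9, 0.2, -0.5]
gripper_width: 0.605
finger_force: 10.0
```

```bash
python3 - <<'E'
from h import *
im=cams.capture("wrist"); rel(490,-266.2,39.3,5.4); print(env.get_state()["contact_force"])
cv2.imwrite("pics/w6.png",cv2.resize(im[100:,150:500],None,fx=1.3,fy=1.3))
E
```

```text
shift [-68.3  -6.   21.8] turn 0.2 yaw 5.6 j6 47.8 tcp [ 558.5 -265.5   61.1] t 17.6
[-2.13740622 -0.0671496   0.34866269]
```

View pics/w6.png

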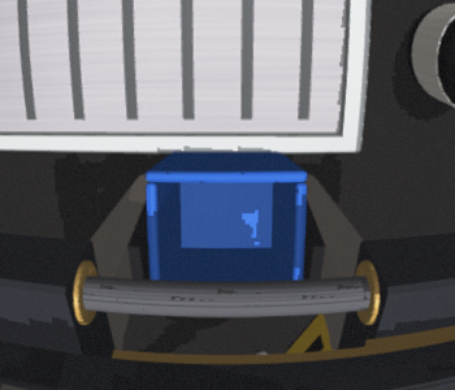

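The cup's front face is now foreshortened, so it is tipping over the lip. I'll continue the arc.

>>> arm_command(series=[[[5,0,0],0],[[9,0,1],0],[[15,0,1.5],0],[[20,0,2.5],0],[[25,0,5],0],[[30,0,7],0],[[34,0,10],0],[[38,0,13],0],[[40,0,14],0],[[40,0,14],0]])

```text
time_s: 18.82
eef_pos: [598.7, -261.8, 46.8]
tool_rot: [[0.995, 0.097, 0.002], [0.097, -0.995, -0.001], [0.002, 0.001, -1.0]]
contact_force: [0.3, -0.4, 1.6]
gripper_width: 0.605
finger_force: 10.0
```

```bash
python3 - <<'E'
from h import *
im=cams.capture("wrist"); rel(490,-266.2,39.3,5.4); print(env.get_state()["contact_force"])
cv2.imwrite("pics/w7.png",cv2.resize(im[100:,150:500],None,fx=1.3,fy=1.3))
E
```

```text
shift [-108.2   -5.9    7. ] turn 0.1 yaw 5.5 j6 50.2 tcp [ 598.3 -261.7   46.4] t 18.9
[-0.18354768 -0.3032811   0.05977127]
```

View pics/w7.png

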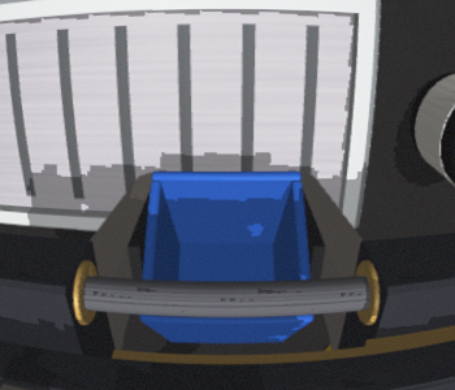

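```bash
cat >> h.py <<'E'
def tilt(name,rowmax=310,im=None,pr=True):
    """cup held in the jaws: returns offset of cup bottom-centre (tool x, up) from the grasp point and forward tilt deg"""
    s=env.get_state(); cal=pose("wrist"); im=cams.capture("wrist") if im is None else im
    m=colmask(im,name); n,L,st,ce=cv2.connectedComponentsWithStats(cv2.morphologyEx(m,cv2.MORPH_CLOSE,np.ones((5,5))))
    i=1+np.argmin([np.hypot(c[0]-322,c[1]-270)+(1e4 if a<1500 else 0) for c,a in zip(ce[1:],st[1:,4])])
    pts=np.argwhere(L==i)[:,::-1].astype(np.int32); H=np.zeros(L.shape,np.uint8); cv2.fillConvexPoly(H,cv2.convexHull(pts[pts[:,1]<rowmax]),1); H[rowmax:]=0
    R=s["tool_rot"]; g=s["eef_pos"]-env.grip_depth*R[:,2]
    def f(p):
        a=np.radians(p[2]); ax=np.array([np.sin(a),np.cos(a)]); nx=np.array([np.cos(a),-np.sin(a)])
        P=[]
        for h in(0,76):
            for b in(-28,28):
                q=np.array(p[:2])+h*ax+b*nx
                for y in(-28,28): P.append(g+R@np.array([q[0],y,-q[1]]))
        h=cv2.convexHull(proj(np.array(P),cal).astype(np.float32)); N=np.zeros_like(H)
        cv2.fillConvexPoly(N,np.round(h*16).astype(np.int32),1,shift=4); N[rowmax:]=0
        return -float((H&N).sum())/max(1.,float((H|N).sum()))
    rs=[]
    for a in range(0,181,20):
        for k in(15,30,45):
            t=np.radians(a); x0=[-k*np.sin(t),-k*np.cos(t),a]
            rs.append((f(x0),x0))
    rs.sort(key=lambda t:t[0]); out=[]
    for _,x0 in rs[:6]:
        r=minimize(f,x0,method="Nelder-Mead",options=dict(initial_simplex=np.array([x0]*4)+np.vstack([[0]*3,np.diag([6,6,15])]),xatol=.1,fatol=1e-4)); out.append((round(-r.fun,3),np.round(r.x,1).tolist()))
    out.sort(reverse=True)
    for o in out[:3]:
        x,z,a=o[1]; t=np.radians(a); print("tilt",o,"pivot from bottom",round(-(x*np.sin(t)+z*np.cos(t)),1),"lateral",round(-(x*np.cos(t)-z*np.sin(t)),1))
E
python3 - <<'E'
from h import *
tilt("cup3")
E
```

```text
tilt (np.float64(0.966), [-2.7, -3.6, -31.4]) pivot from bottom 1.7 lateral 4.2
tilt (np.float64(0.964), [5.3, -2.7, -47.6]) pivot from bottom 5.7 lateral -1.6
tilt (np.float64(0.957), [1.8, 37.5, 202.5]) pivot from bottom 35.3 lateral -12.7
```

```bash
python3 - <<'E'
s=open("h.py").read()
s=s.replace("        P=[]\n","        pv=-np.dot(p[:2],ax); la=np.dot(p[:2],nx); pen=.02*(max(0,22-pv)+max(0,pv-56)+max(0,abs(la)-8)+.5*max(0,-p[2])+.5*max(0,p[2]-185))\n        P=[]\n")
s=s.replace("return -float((H&N).sum())/max(1.,float((H|N).sum()))\n    rs","return pen-float((H&N).sum())/max(1.,float((H|N).sum()))\n    rs")
open("h.py","w").write(s)
E
python3 - <<'E'
from h import *
tilt("cup3")
E
```

```text
tilt (np.float64(0.869), [-24.7, -34.1, 22.1]) pivot from bottom 40.9 lateral 10.1
tilt (np.float64(0.868), [-23.1, -36.7, 21.6]) pivot from bottom 42.6 lateral 8.0
tilt (np.float64(0.868), [-50.6, 26.9, 111.8]) pivot from bottom 57.0 lateral 6.2
```

```bash
python3 - <<'E'
from h import *
im=cams.capture("scene"); c=proj([[590,-262,65]],pose("scene"))[0].astype(int); print(c)
a=im[c[1]-50:c[1]+50,c[0]-60:c[0]+60]; w=cams.capture("wrist")[180:380,200:450]
cv2.imwrite("pics/s8.png",np.hstack([cv2.resize(a,(480,400),interpolation=cv2.INTER_CUBIC),cv2.resize(w,(320,400))[:, :320]]))
E
```

```text
[253 171]
```

View pics/s8.png

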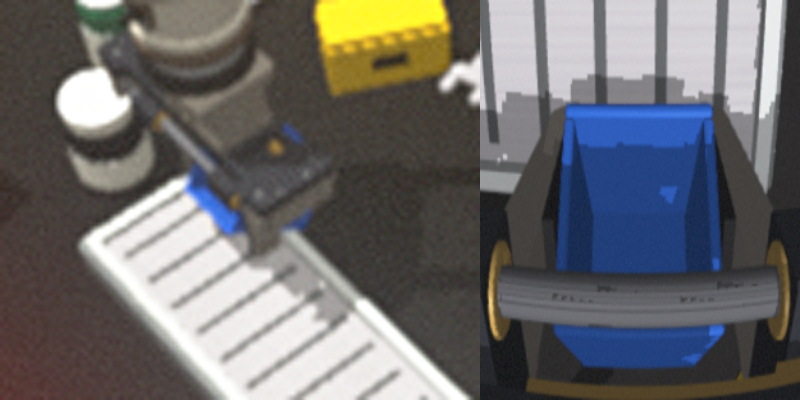

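The cup is tipped roughly 45° forward and has also slid in the pads. I'll press it onto the bench so it lies on its side with the mouth towards the tray. Then I'll take a fresh fingertip-only grasp, which pivots easily, and let the mouth swing down.

>>> arm_command(series=[[[0,0,-30],0],[[-50,0,-40],0],[[-104,0,-40],0],[[-104,0,-20],0],[[-104,0,0],0],[[-104,0,10],0],[[-104,0,20],0],[[-104,0,27],0],[[-104,0,33],0],[[-104,0,36],0],[[-104,0,36],0]])

```text
time_s: 20.45
eef_pos: [495.6, -272.0, 11.8]
tool_rot: [[0.995, 0.096, 0.003], [0.096, -0.995, -0.001], [0.003, 0.001, -1.0]]
contact_force: [0.1, 1.5, 3.8]
gripper_width: 0.606
finger_force: 10.0
```

>>> arm_command(series=[[[0,0,0],0],[[0,0,0],0],[[0,0,0],0],[[0,0,-60],0],[[0,0,-130],0],[[0,0,-130],0],[[0,0,-130],0]], jaw=91)

```text
time_s: 21.32
eef_pos: [494.1, -271.8, 140.7]
tool_rot: [[0.995, 0.097, 0.0], [0.097, -0.995, -0.0], [0.0, 0.001, -1.0]]
contact_force: [-0.1, 0.4, -0.4]
gripper_width: 0.986
finger_force: 0.0
```

```bash
python3 - <<'E'
from h import *
im=cams.capture("wrist"); cal=pose("wrist"); rel(490,-266.2,39.3,5.4)
for sz in((56,56,76),(76.01,56,56)): print(find("cup3","wrist",np.array([495,-269]),im=im,cal=cal,size=sz))
cv2.imwrite("pics/w9.png",cv2.resize(im[50:,100:550],None,fx=.9,fy=.9))
E
```

```text
shift [-2.7 -5.  99.9] turn 0.1 yaw 5.5 j6 43.4 tcp [ 493.3 -271.1  139.1] t 21.4
(array([ 498.44, -271.76,    5.53,    0.84]), np.int32(6203))
(array([ 498.72, -271.66,    5.7 ,    0.96]), np.int32(6203))
```

View pics/w9.png

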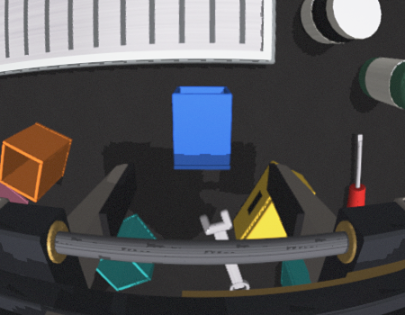

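The blue cup lies flat at (202,128) with its mouth towards the tray, centred at (499,−272). Next is a light fingertip grasp at its bottom end.

>>> arm_command(series=[[[-35,1,30],0],[[-35,1,70],0],[[-35,1,94],0],[[-35,1,94],0],[[-35,1,94],0],[[-35,1,94],0]], jaw=80)

```text
time_s: 22.12
eef_pos: [460.1, -276.6, 47.7]
tool_rot: [[0.995, 0.097, 0.001], [0.097, -0.995, -0.001], [0.001, 0.001, -1.0]]
contact_force: [-0.0, -0.1, 0.6]
gripper_width: 0.871
finger_force: 0.0
```

>>> arm_command(series=[[[0,0,0],0],[[0,0,0],0],[[0,0,0],0],[[0,0,0],0],[[0,0,0],0],[[0,0,0],0]], jaw=40, newtons=3)

```text
time_s: 22.88
eef_pos: [459.5, -276.1, 46.9]
tool_rot: [[0.995, 0.097, 0.0], [0.097, -0.995, -0.0], [0.0, 0.0, -1.0]]
contact_force: [-0.8, 1.4, 4.0]
gripper_width: 0.609
finger_force: 3.0
```

>>> arm_command(series=[[[0,0,-5],0],[[0,0,-10],0],[[0,0,-20],0],[[0,0,-30],0],[[0,0,-40],0],[[0,0,-50],0],[[0,0,-60],0],[[0,0,-60],0],[[0,0,-60],0],[[0,0,-60],0]])

```text
time_s: 24.12
eef_pos: [459.1, -275.8, 106.0]
tool_rot: [[0.995, 0.097, -0.001], [0.097, -0.995, 0.001], [-0.001, -0.001, -1.0]]
contact_force: [-0.2, 0.4, -1.0]
gripper_width: 0.608
finger_force: 3.0
```

```bash
python3 - <<'E'
from h import *
im=cams.capture("wrist"); cal=pose("wrist"); s=cams.capture("scene"); c=proj([[460,-272,80]],pose("scene"))[0].astype(int); rel(490,-266.2,39.3,5.4)
a=s[c[1]-50:c[1]+50,c[0]-60:c[0]+60]
cv2.imwrite("pics/w10.png",np.hstack([cv2.resize(im[50:,100:550],(450,350)),cv2.resize(a,(350,350))]))
E
```

```text
shift [31.7 -6.6 66.8] turn 0.1 yaw 5.5 j6 40.5 tcp [ 459.2 -275.8  106.1] t 24.2
```

View pics/w10.png

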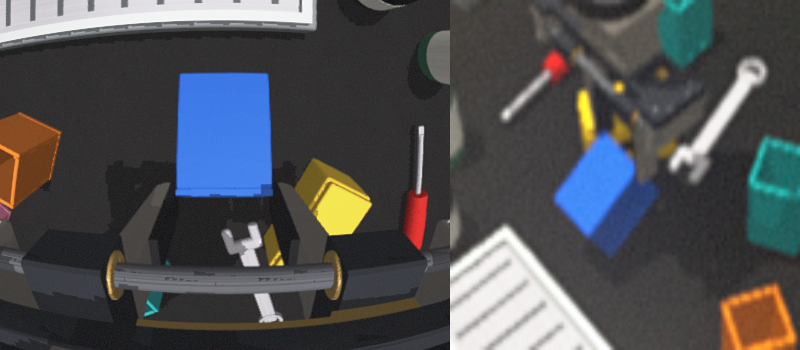

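The cup is held by its bottom end and already droops about 27°. I'll drive the mouth over the tray's lip to finish the turn.

>>> arm_command(series=[[[30,0,5],0],[[50,0,5],0],[[57,0,5],0],[[62,0,3],0],[[68,0,0],0],[[74,0,-3],0],[[80,0,-5],0],[[90,0,-7],0],[[100,0,-8.5],0],[[110,0,-8],0],[[121,0,-6],0],[[130,0,-5],0],[[140,0,-5],0],[[140,0,-5],0]], newtons=4)

```text
time_s: 25.98
eef_pos: [599.0, -262.1, 110.8]
tool_rot: [[0.995, 0.097, -0.001], [0.097, -0.995, 0.001], [-0.001, -0.001, -1.0]]
contact_force: [-0.8, -0.1, -1.2]
gripper_width: 0.605
finger_force: 4.0
```

```bash
python3 - <<'E'
from h import *
im=cams.capture("wrist"); cal=pose("wrist"); s=cams.capture("scene"); rel(629,-256,100,5.4)
m=colmask(im,"cup3"); 
for r in range(60,330,15):
    c=np.flatnonzero(m[r,200:450]); print(r,(c.min()+200,c.max()+200,len(c)) if len(c)>5 else None, end="; ")
E
```

```text
shift [31.  -3.3 10.9] turn 0.2 yaw 5.6 j6 50.2 tcp [ 598.4 -262.3  111. ] t 26.1
60 None; 75 None; 90 None; 105 None; 120 None; 135 None; 150 None; 165 None; 180 None; 195 (np.int64(289), np.int64(359), 71); 210 (np.int64(285), np.int64(363), 79); 225 (np.int64(280), np.int64(368), 89); 240 (np.int64(275), np.int64(372), 98); 255 (np.int64(276), np.int64(371), 96); 270 (np.int64(278), np.int64(370), 93); 285 (np.int64(279), np.int64(368), 90); 300 (np.int64(281), np.int64(366), 86); 315 None;
```

The row widths show the cup about 85° turned, hanging mouth-down with its bottom level. I'll place it at the tray's −y slot.

>>> arm_command(series=[[[0,0,-12],0],[[25,0,-12],0],[[50,0,-12],0],[[50,0,-12],0],[[50,0,0],0],[[50,0,8],0],[[50,0,13],0],[[50,0,17],0],[[50,0,20],0],[[50,0,20],0]])

```text
time_s: 27.32
eef_pos: [649.3, -257.5, 92.7]
tool_rot: [[0.995, 0.097, 0.002], [0.097, -0.995, -0.0], [0.002, 0.0, -1.0]]
contact_force: [2.6, 3.7, 4.3]
gripper_width: 0.61
finger_force: 4.0
```

>>> arm_command(series=[[[0,0,0],0],[[0,0,0],0],[[0,0,0],0],[[0,0,0],0],[[0,0,-40],0],[[-20,0,-60],0],[[-20,0,-60],0]], jaw=75)

```text
time_s: 28.2
eef_pos: [629.2, -260.5, 153.9]
tool_rot: [[0.995, 0.096, 0.003], [0.096, -0.995, -0.002], [0.003, 0.003, -1.0]]
contact_force: [0.8, 0.5, 0.4]
gripper_width: 0.811
finger_force: 0.0
```

```bash
python3 - <<'E'
from h import *
im=cams.capture("wrist"); cal=pose("wrist"); rel(629,-256,100,5.4)
for z in(30,): print(find("cup3","wrist",np.array([629,-256]),im=im,cal=cal,z0=z), find("cup3","scene",np.array([629,-256]),z0=z))
r=find("cup3","scene",np.array([629,-256]),z0=30)[0]; d=r[:2]-[617.7,-136.4]; print("local",d@[.9956,.094],d@[-.094,.9956])
for n,c in (("cup1",(443,90)),("cup2",(440,-77)),("battery",(400,-368))): print(n,find(n,"scene",np.array(c)))
E
```

```text
shift [ 0.5 -3.9 52.1] turn 0.1 yaw 5.5 j6 51.9 tcp [ 628.8 -259.9  152.1] t 28.2
(array([ 638.22, -258.97,    5.46,    0.98]), np.int32(6270)) (array([ 637.52, -264.18,    3.5 ,    0.92]), np.int32(645))
local 7.486115999999946 -128.80750799999998
cup1 (array([443.84,  90.34,  21.11,   0.9 ]), np.int32(822))
cup2 (array([439.22, -77.25,  84.16,   0.89]), np.int32(784))
battery (array([ 399.29, -370.49,  160.74,    0.93]), np.int32(791))
```

The blue cup stands flat, mouth-down, inside the lip (fit 0.98). For the orange cup I'll push it over towards +y with shut fingers, then repeat the fingertip swing.

>>> arm_command(series=[[[-50,-40,0],-10],[[-100,-80,0],-20],[[-150,-120,0],-30],[[-184,-148,0],-40],[[-184,-148,0],-50],[[-184,-148,0],-60],[[-184,-148,0],-70],[[-184,-148,30],-76.5],[[-184,-148,60],-76.5],[[-184,-148,88],-76.5],[[-184,-148,88],-76.5]], jaw=0)

```text
time_s: 29.88
eef_pos: [429.2, -128.8, 61.4]
tool_rot: [[0.138, 0.99, -0.005], [0.99, -0.138, 0.003], [0.002, -0.005, -1.0]]
contact_force: [-0.5, 0.8, -0.2]
gripper_width: 0.005
finger_force: 0.0
```

>>> arm_command(series=[[[8,0,0],0],[[14,0,0],0],[[18,0,0],0],[[22,0,0],0],[[26,0,0],0],[[30,0,0],0],[[35,0,0],0],[[40,0,0],0],[[46,0,0],0],[[52,0,0],0],[[58,0,0],0],[[64,0,0],0],[[64,0,0],0]])

```text
time_s: 31.5
eef_pos: [444.4, -68.7, 68.4]
tool_rot: [[0.138, 0.99, 0.009], [0.99, -0.138, -0.005], [-0.004, 0.009, -1.0]]
contact_force: [-3.1, -3.2, 25.4]
gripper_width: 0.006
finger_force: 10.3
```

>>> arm_command(series=[[[40,0,-50],0],[[40,0,-90],0],[[40,0,-90],0],[[40,0,-90],0]], jaw=85)

```text
time_s: 32.0
eef_pos: [444.7, -26.5, 152.4]
tool_rot: [[0.138, 0.99, -0.002], [0.99, -0.138, 0.001], [0.001, -0.002, -1.0]]
contact_force: [-0.2, 0.5, -0.2]
gripper_width: 0.416
finger_force: 0.0
```

```bash
python3 - <<'E'
from h import *
im=cams.capture("wrist"); cal=pose("wrist")
for sz in((56,56,76),(76.01,56,56)): 
    r=find("cup2","wrist",np.array([445,-30]),R=90,im=im,cal=cal,size=sz); print(r)
    print(find("cup2","scene",r[0][:2],size=sz))
rel(r[0][0],r[0][1],100,r[0][2])
E
```

```text
(array([459.96, -14.47,  72.33,   0.82]), np.int32(5147))
(array([466.65,  -2.91,  76.65,   0.84]), np.int32(861))
(array([462.31, -12.55,  72.94,   0.93]), np.int32(5147))
(array([460.77, -11.65,  75.53,   0.89]), np.int32(860))
shift [16.5 16.  51.8] turn 9.1 yaw 82.0 j6 -11.1 tcp [444.3 -26.7 151.8] t 32.1
```

It tipped over and lies flat at (462,−12), yaw 73°.

>>> arm_command(series=[[[-23,9.5,30],9],[[-23,9.5,60],9],[[-23,9.5,90],9],[[-23,9.5,106],9],[[-23,9.5,106],9],[[-23,9.5,106],9]])

```text
time_s: 32.9
eef_pos: [452.5, -51.5, 48.5]
tool_rot: [[0.292, 0.957, 0.001], [0.957, -0.292, -0.001], [-0.0, 0.001, -1.0]]
contact_force: [-0.1, -0.9, 0.2]
gripper_width: 0.926
finger_force: 0.0
```

>>> arm_command(series=[[[0,0,0],0],[[0,0,0],0],[[0,0,0],0],[[0,0,0],0],[[0,0,0],0],[[0,0,0],0]], jaw=40, newtons=3)

```text
time_s: 33.65
eef_pos: [451.9, -51.2, 47.9]
tool_rot: [[0.291, 0.957, 0.0], [0.957, -0.291, -0.0], [-0.0, 0.0, -1.0]]
contact_force: [-1.2, -0.3, 3.7]
gripper_width: 0.609
finger_force: 3.0
```

>>> arm_command(series=[[[0,0,-5],0],[[0,0,-10],0],[[0,0,-20],0],[[0,0,-30],0],[[0,0,-40],0],[[0,0,-50],0],[[0,0,-60],0],[[0,0,-60],0],[[0,0,-60],0],[[0,0,-60],0]])

```text
time_s: 34.9
eef_pos: [451.4, -51.0, 107.1]
tool_rot: [[0.292, 0.957, -0.001], [0.957, -0.292, 0.0], [0.0, -0.001, -1.0]]
contact_force: [-0.2, 0.2, -1.0]
gripper_width: 0.607
finger_force: 3.0
```

```bash
cat >> h.py <<'E'
def prof(name):
    """edges of the held cup seen in the wrist view -> x, height rel. TCP, at row-width breakpoints"""
    im=cams.capture("wrist"); m=colmask(im,name); out=[]
    for r in range(40,330,6):
        c=np.flatnonzero(m[r,200:450])
        if len(c)>40:
            w=c.max()-c.min()+1.; D=28/np.tan(w/2/309.7); a=np.radians(16.8)+(r-198)/309.7
            out.append((r,int(w),round(81.5-D*np.sin(a)),round(171-D*np.cos(a))))
    print("row,width,x,h:",out[::2]+out[-1:])
E
python3 - <<'E'
from h import *
prof("cup2"); rel(629-11,-138,110,5.4)
E
```

```text
row,width,x,h: [(130, 83, 66, -36), (142, 87, 59, -26), (154, 89, 52, -20), (166, 90, 45, -17), (178, 91, 39, -13), (190, 93, 33, -8), (202, 94, 26, -4), (214, 95, 20, 1), (226, 96, 14, 5), (238, 99, 10, 13), (250, 86, -8, -8), (256, 78, -21, -25)]
shift [-34.6 184.7  -3. ] turn 67.6 yaw 73.0 j6 -4.8 tcp [451.4 -51.1 107.1] t 35.0
```

>>> arm_command(series=[[[-25,6,0],10],[[-50,13,0],20],[[-75,20,0],30],[[-98,26,0],40],[[-98,26,0],50],[[-98,26,0],60],[[-98,26,0],67.6],[[-98,26,0],67.6],[[-98,26,0],67.6]])

```text
time_s: 36.08
eef_pos: [447.9, -152.4, 107.4]
tool_rot: [[0.995, 0.097, -0.0], [0.097, -0.995, 0.0], [-0.0, -0.0, -1.0]]
contact_force: [0.9, -0.6, -1.1]
gripper_width: 0.609
finger_force: 3.0
```

>>> arm_command(series=[[[30,0,5],0],[[50,0,5],0],[[57,0,5],0],[[62,0,3],0],[[68,0,0],0],[[74,0,-3],0],[[80,0,-5],0],[[90,0,-7],0],[[100,0,-8.5],0],[[110,0,-8],0],[[121,0,-6],0],[[130,0,-5],0],[[140,0,-5],0],[[140,0,-5],0]], newtons=4)

```text
time_s: 37.83
eef_pos: [587.8, -138.8, 112.1]
tool_rot: [[0.995, 0.095, -0.0], [0.095, -0.995, 0.001], [-0.0, -0.001, -1.0]]
contact_force: [1.2, 0.3, -1.0]
gripper_width: 0.613
finger_force: 4.0
```

```bash
python3 - <<'E'
from h import *
prof("cup2"); rel(617.7+17,-136.4+1.6,110,5.4)
E
```

```text
row,width,x,h: [(196, 70, 12, -66), (208, 78, 11, -39), (220, 85, 9, -18), (232, 96, 11, 6), (244, 97, 6, 11), (256, 95, -2, 10), (268, 93, -10, 10), (280, 90, -20, 9), (292, 88, -29, 9), (304, 226, 38, 112), (304, 226, 38, 112)]
shift [47.5  0.4  2.1] turn 0.1 yaw 5.5 j6 59.8 tcp [ 587.4 -138.9  112.1] t 37.9
```

>>> arm_command(series=[[[0,0,-12],0],[[22,0,-12],0],[[43,0,-12],0],[[43,0,-12],0],[[43,0,0],0],[[43,0,8],0],[[43,0,13],0],[[43,0,17],0],[[43,0,21],0],[[43,0,21],0]])

```text
time_s: 39.12
eef_pos: [630.8, -135.0, 92.4]
tool_rot: [[0.995, 0.095, 0.002], [0.095, -0.995, 0.0], [0.002, 0.0, -1.0]]
contact_force: [1.8, 2.3, 3.6]
gripper_width: 0.61
finger_force: 4.0
```

>>> arm_command(series=[[[0,0,0],0],[[0,0,0],0],[[0,0,0],0],[[0,0,0],0],[[0,0,-40],0],[[-20,0,-60],0],[[-20,0,-60],0]], jaw=75)

```text
time_s: 40.0
eef_pos: [611.0, -137.6, 153.7]
tool_rot: [[0.996, 0.094, 0.003], [0.094, -0.996, -0.002], [0.003, 0.002, -1.0]]
contact_force: [0.2, -0.5, -0.1]
gripper_width: 0.819
finger_force: 0.0
```

```bash
python3 - <<'E'
from h import *
im=cams.capture("wrist"); cal=pose("wrist")
for n,g in(("cup2",(627,-137)),("cup3",(638,-259))):
    print(n,find(n,"wrist",np.array(g),im=im,cal=cal,z0=30), find(n,"scene",np.array(g),z0=30))
r=find("cup1","scene",np.array((443,90)))[0]; print(r,find("cup1","top",np.array((443,90))),find("battery","scene",np.array((400,-370))))
a=np.radians(r[2]); rel(r[0]-53*np.cos(a),r[1]-53*np.sin(a),64,r[2])
E
```

```text
cup2 (array([ 618.98, -136.62,    5.42,    0.98]), np.int32(6259)) (array([ 617.31, -138.32,    3.27,    0.95]), np.int32(710))
cup3 (array([ 637.6 , -260.19,    5.12,    0.98]), np.int32(6308)) (array([ 6.3619e+02, -2.6539e+02,  5.7000e-01,  9.3000e-01]), np.int32(655))
[443.    89.68  19.34   0.9 ] (array([445.5 ,  93.83,  26.34,   0.91]), np.int32(561)) (array([ 396.68, -370.05,  156.95,    0.92]), np.int32(728))
shift [-196.  -228.4   86.8] turn -13.9 yaw 5.5 j6 60.9 tcp [ 610.  -136.7  150.2] t 40.3
```

Orange is also flat on the tray (fit 0.98). Now I'll tip the red cup.

>>> arm_command(series=[[[-40,-46,0],-5],[[-80,-92,0],-10],[[-120,-140,0],-16.5],[[-160,-188,0],-16.5],[[-194,-227,0],-16.5],[[-194,-227,0],-16.5],[[-194,-227,40],-16.5],[[-194,-227,70],-16.5],[[-194,-227,86],-16.5],[[-194,-227,86],-16.5]], jaw=0)

```text
time_s: 41.55
eef_pos: [395.1, 70.1, 64.4]
tool_rot: [[0.928, 0.373, -0.003], [0.373, -0.928, 0.0], [-0.003, -0.001, -1.0]]
contact_force: [0.1, -0.3, 0.3]
gripper_width: 0.008
finger_force: 0.0
```

>>> arm_command(series=[[[8,0,0],0],[[14,0,0],0],[[18,0,0],0],[[22,0,0],0],[[26,0,0],0],[[30,0,0],0],[[35,0,0],0],[[40,0,0],0],[[46,0,0],0],[[52,0,0],0],[[58,0,0],0],[[64,0,0],0],[[64,0,0],0]])

```text
time_s: 43.18
eef_pos: [455.7, 94.6, 65.7]
tool_rot: [[0.927, 0.374, 0.001], [0.374, -0.927, 0.0], [0.001, 0.0, -1.0]]
contact_force: [-0.2, -0.6, -0.5]
gripper_width: 0.006
finger_force: 0.0
```

>>> arm_command(series=[[[40,0,-50],0],[[40,0,-90],0],[[40,0,-90],0],[[40,0,-90],0]], jaw=85)

```text
time_s: 43.68
eef_pos: [491.1, 109.4, 154.2]
tool_rot: [[0.928, 0.374, -0.002], [0.374, -0.928, 0.0], [-0.002, -0.001, -1.0]]
contact_force: [-0.1, 0.1, -0.7]
gripper_width: 0.42
finger_force: 0.0
```

```bash
python3 - <<'E'
from h import *
im=cams.capture("wrist"); cal=pose("wrist")
for sz in((56,56,76),(76.01,56,56)): 
    r=find("cup1","wrist",np.array([500,115]),R=90,im=im,cal=cal,size=sz); print(r)
    print(find("cup1","scene",r[0][:2],size=sz))
rel(r[0][0],r[0][1],100,r[0][2])
a=np.radians(r[0][2]); rel(r[0][0]-40*np.cos(a),r[0][1]-40*np.sin(a),46,r[0][2])
E
```

```text
(array([505.13, 119.14,  24.44,   0.82]), np.int32(5732))
(array([511.7 , 124.21,  20.43,   0.83]), np.int32(940))
(array([506.57, 120.37,  25.43,   0.93]), np.int32(5732))
(array([505.5 , 119.54,  22.28,   0.89]), np.int32(940))
shift [19.  -4.2 53.7] turn -3.5 yaw 21.9 j6 66.8 tcp [490.7 109.3 153.7] t 43.8
shift [-20.7  -1.7 107.8] turn -3.5 yaw 21.9 j6 66.8 tcp [490.7 109.3 153.7] t 43.8
```

>>> arm_command(series=[[[-21,-2,30],-3.5],[[-21,-2,60],-3.5],[[-21,-2,90],-3.5],[[-21,-2,107],-3.5],[[-21,-2,107],-3.5],[[-21,-2,107],-3.5]])

```text
time_s: 44.58
eef_pos: [472.8, 103.4, 49.5]
tool_rot: [[0.903, 0.43, 0.002], [0.43, -0.903, -0.0], [0.001, 0.001, -1.0]]
contact_force: [-0.2, 0.5, 0.2]
gripper_width: 0.924
finger_force: 0.0
```

>>> arm_command(series=[[[0,0,0],0],[[0,0,0],0],[[0,0,0],0],[[0,0,0],0],[[0,0,0],0],[[0,0,0],0]], jaw=40, newtons=3)

```text
time_s: 45.32
eef_pos: [472.1, 103.4, 48.9]
tool_rot: [[0.903, 0.43, 0.0], [0.43, -0.903, 0.0], [0.0, 0.0, -1.0]]
contact_force: [-0.8, 0.2, 4.1]
gripper_width: 0.607
finger_force: 3.0
```

>>> arm_command(series=[[[0,0,-5],0],[[0,0,-10],0],[[0,0,-20],0],[[0,0,-30],0],[[0,0,-40],0],[[0,0,-50],0],[[0,0,-60],0],[[0,0,-60],0],[[0,0,-60],0],[[0,0,-60],0]])

```text
time_s: 46.58
eef_pos: [471.5, 103.4, 108.1]
tool_rot: [[0.903, 0.43, -0.001], [0.43, -0.903, 0.0], [-0.001, -0.0, -1.0]]
contact_force: [0.0, 0.0, -0.7]
gripper_width: 0.607
finger_force: 3.0
```

```bash
python3 - <<'E'
from h import *
prof("cup1"); rel(436.4,-35,106,5.4)
E
```

```text
row,width,x,h: [(130, 88, 67, -24), (142, 90, 60, -19), (154, 91, 53, -16), (166, 92, 46, -13), (178, 94, 40, -7), (190, 94, 33, -6), (202, 96, 27, 0), (214, 96, 21, 2), (226, 96, 14, 5), (238, 97, 9, 9), (250, 80, -14, -22), (250, 80, -14, -22)]
shift [-91.2 109.9   2.2] turn 20.0 yaw 25.4 j6 62.5 tcp [471.5 103.4 108.1] t 46.6
```

>>> arm_command(series=[[[-25,30,0],5],[[-50,60,0],10],[[-75,90,0],15],[[-91,110,2],20],[[-91,110,2],20],[[-91,110,2],20]])

```text
time_s: 47.38
eef_pos: [437.0, -34.4, 106.5]
tool_rot: [[0.995, 0.096, -0.0], [0.096, -0.995, 0.001], [-0.0, -0.001, -1.0]]
contact_force: [0.8, 0.3, -0.6]
gripper_width: 0.61
finger_force: 3.0
```

>>> arm_command(series=[[[30,0,5],0],[[50,0,5],0],[[57,0,5],0],[[62,0,3],0],[[68,0,0],0],[[74,0,-3],0],[[80,0,-5],0],[[90,0,-7],0],[[100,0,-8.5],0],[[110,0,-8],0],[[121,0,-6],0],[[130,0,-5],0],[[140,0,-5],0],[[140,0,-5],0]], newtons=4)

```text
time_s: 49.12
eef_pos: [576.6, -21.8, 111.0]
tool_rot: [[0.995, 0.095, -0.001], [0.095, -0.995, -0.0], [-0.001, 0.0, -1.0]]
contact_force: [-0.1, 0.0, -1.0]
gripper_width: 0.609
finger_force: 4.0
```

```bash
python3 - <<'E'
from h import *
prof("cup1"); rel(617.7+17-11.1,-136.4+1.6+117.5,110,5.4)
E
```

```text
row,width,x,h: [(196, 67, 9, -76), (208, 75, 8, -47), (220, 84, 8, -21), (232, 90, 6, -5), (244, 97, 6, 11), (256, 95, -2, 10), (268, 93, -10, 10), (280, 90, -20, 9), (292, 88, -29, 9), (304, 86, -37, 10), (310, 83, -45, 6)]
shift [47.6  0.   1. ] turn 0.1 yaw 5.5 j6 70.4 tcp [576.2 -21.8 111. ] t 49.2
```

>>> arm_command(series=[[[0,0,-12],0],[[22,0,-12],0],[[44,0,-12],0],[[44,0,-12],0],[[44,0,0],0],[[44,0,8],0],[[44,0,13],0],[[44,0,17],0],[[44,0,20],0],[[44,0,20],0]])

```text
time_s: 50.42
eef_pos: [620.5, -17.3, 92.1]
tool_rot: [[0.995, 0.095, 0.001], [0.095, -0.995, 0.0], [0.001, -0.0, -1.0]]
contact_force: [1.9, 1.4, 4.1]
gripper_width: 0.612
finger_force: 4.0
```

>>> arm_command(series=[[[0,0,0],0],[[0,0,0],0],[[0,0,0],0],[[0,0,0],0],[[0,0,-40],0],[[-20,0,-60],0],[[-20,0,-60],0]], jaw=75)

```text
time_s: 51.3
eef_pos: [601.0, -19.8, 153.5]
tool_rot: [[0.996, 0.095, 0.003], [0.095, -0.996, -0.001], [0.003, 0.001, -1.0]]
contact_force: [0.4, 0.1, -1.0]
gripper_width: 0.817
finger_force: 0.0
```

```bash
python3 - <<'E'
from h import *
im=cams.capture("wrist"); cal=pose("wrist")
for n,g in(("cup1",(609,-20)),("cup2",(619,-137)),("cup3",(638,-259))):
    print(n,find(n,"wrist",np.array(g),im=im,cal=cal,z0=30), find(n,"scene",np.array(g),z0=30))
r=find("battery","scene",np.array((400,-370)))[0]; print(r,find("battery","top",np.array((400,-370))))
rel(r[0],r[1],190,r[2]-90)
E
```

```text
cup1 (array([604.92, -19.58,   5.42,   0.99]), np.int32(6328)) (array([605.07, -21.09,  88.47,   0.92]), np.int32(725))
cup2 (array([ 619.09, -137.2 ,    4.35,    0.97]), np.int32(6236)) (array([ 616.81, -138.8 ,    5.89,    0.96]), np.int32(738))
cup3 (array([ 637.69, -260.64,    5.36,    0.98]), np.int32(4710)) (array([ 6.3691e+02, -2.6591e+02,  6.2000e-01,  9.1000e-01]), np.int32(643))Traceback (most recent call last):
  File "<stdin>", line 5, in <module>
TypeError: 'NoneType' object is not subscriptable
```

```bash
python3 - <<'E'
from h import *
print(find("battery","top",np.array((400,-370)),R=120),find("battery","scene",np.array((400,-370)),R=150))
for c in("top","scene"): print(c,[(x["extent"],x["score"]) for x in (cams.capture(c) is not None) and cams.trace(c,"battery")])
rel(400,-370,190,157)
E
```

```text
(array([ 401.66, -366.94,  158.37,    0.94]), np.int32(953)) None
top [([422.6, 227.8, 31.1, 41.4], 0.94), ([189.7, 216.2, 25.7, 20.1], 0.62), ([155.3, 182.9, 70.1, 63.2], 0.38), ([198.9, 129.6, 28.5, 43.5], 0.36)]
scene [([393.3, 300.1, 31.2, 51.8], 0.67)]
shift [-232.6  330.   -38.7] turn 28.4 yaw 5.4 j6 71.2 tcp [600.2 -19.4 151.2] t 51.9
```

>>> arm_command(series=[[[-40,57,-40],9],[[-80,113,-40],18],[[-120,170,-40],27],[[-160,227,-40],27],[[-200,284,-40],27],[[-232,329,-40],27],[[-232,329,-40],27],[[-232,329,-40],27],[[-232,329,-40],27]], jaw=85)

```text
time_s: 52.98
eef_pos: [400.9, -368.3, 191.5]
tool_rot: [[0.93, -0.367, 0.0], [-0.367, -0.93, 0.001], [-0.0, -0.001, -1.0]]
contact_force: [-0.1, -0.7, -0.6]
gripper_width: 0.927
finger_force: 0.0
```

```bash
python3 - <<'E'
from h import *
r=find("battery","wrist",np.array((400,-369)))[0]; print(r); rel(r[0],r[1],28,r[2]-180)
E
```

```text
[ 403.17 -368.01  159.47    0.98]
shift [  1.9  -0.6 163.5] turn -1.0 yaw -21.5 j6 56.2 tcp [ 401.1 -368.   191.5] t 53.0
```

>>> arm_command(series=[[[2,-0.5,40],-1],[[2,-0.5,90],-1],[[2,-0.5,130],-1],[[2,-0.5,155],-1],[[2,-0.5,162.5],-1],[[2,-0.5,162.5],-1],[[2,-0.5,162.5],-1],[[2,-0.5,162.5],-1]])

```text
time_s: 54.02
eef_pos: [403.2, -370.0, 30.3]
tool_rot: [[0.936, -0.351, 0.001], [-0.351, -0.936, -0.002], [0.002, 0.001, -1.0]]
contact_force: [-0.3, -0.0, -0.3]
gripper_width: 0.922
finger_force: 0.0
```

>>> arm_command(series=[[[0,0,0],0],[[0,0,0],0],[[0,0,0],0],[[0,0,0],0],[[0,0,0],0],[[0,0,0],0]], jaw=35, newtons=30)

```text
time_s: 54.78
eef_pos: [402.6, -368.7, 29.0]
tool_rot: [[0.936, -0.351, -0.0], [-0.351, -0.936, 0.001], [-0.001, -0.001, -1.0]]
contact_force: [1.2, 4.2, 2.6]
gripper_width: 0.54
finger_force: 30.0
```

>>> arm_command(series=[[[0,0,-30],0],[[0,0,-80],0],[[0,0,-130],0],[[0,0,-161],0],[[0,0,-161],0],[[0,0,-161],0]])

```text
time_s: 55.52
eef_pos: [401.6, -368.4, 187.6]
tool_rot: [[0.936, -0.351, -0.002], [-0.351, -0.936, 0.003], [-0.003, -0.002, -1.0]]
contact_force: [-1.0, 0.0, -4.4]
gripper_width: 0.544
finger_force: 30.0
```

```bash
python3 - <<'E'
from h import *
rel(352,364,190,3)
E
```

```text
shift [-3.037e+02 -6.683e+02 -3.000e-01] turn -23.6 yaw -20.6 j6 55.3 tcp [ 401.6 -368.4  187.6] t 55.5
```

>>> arm_command(series=[[[-13,-28,0],-1],[[-33,-73,0],-2],[[-53,-117,0],-4],[[-73,-161,0],-6],[[-93,-205,0],-8],[[-113,-249,0],-10],[[-133,-293,0],-12],[[-153,-337,0],-14],[[-173,-381,0],-16],[[-193,-425,0],-18],[[-213,-469,0],-20],[[-233,-513,0],-22],[[-253,-557,0],-23.6],[[-273,-601,0],-23.6],[[-290,-638,0],-23.6],[[-304,-668,0],-23.6],[[-304,-668,0],-23.6],[[-304,-668,0],-23.6],[[-304,-668,0],-23.6]])

```text
time_s: 57.9
eef_pos: [352.3, 361.8, 189.3]
tool_rot: [[0.999, 0.052, -0.001], [0.052, -0.999, -0.001], [-0.001, 0.001, -1.0]]
contact_force: [-0.1, 0.4, -4.0]
gripper_width: 0.541
finger_force: 30.0
```

```bash
python3 - <<'E'
from h import *
rel(482,371,120,3)
cal=pose("wrist"); im=cams.capture("wrist")
for t,z in(("bay",20),("powerbox",0),("lock_grip",112),("lock_hinge",112),("timer_grip",76),("timer_tip",54),("mark_tip",54)):
    print(t,[(np.round(d["point"],1).tolist(),round(d["score"],2),np.round(unproj(d["point"],z,cal)[0][:2],1).tolist()) for d in cams.landmark_of("wrist",t)[:2]])
d=cams.trace("wrist","powerbox"); print([(x["score"],x["extent"]) for x in d])
print(cams.capture("top") is None)
cal2=pose("top")
for t,z in(("bay",20),("lock_grip",112),("lock_hinge",112),("timer_grip",76),("timer_tip",54),("mark_tip",54)):
    print("top",t,[(np.round(d["point"],1).tolist(),round(d["score"],2),np.round(unproj(d["point"],z,cal2)[0][:2],1).tolist()) for d in cams.landmark_of("top",t)[:2]])
cv2.imwrite("pics/w11.png",im)
E
```

```text
shift [130.1  -2.5  69.1] turn -0.0 yaw 3.0 j6 119.1 tcp [352.3 361.8 189.3] t 57.9
bay [([314.9, 69.2], 0.69, [475.5, 376.5])]
powerbox [([353.0, 72.1], 0.86, [477.2, 333.6]), ([636.8, 47.1], 0.48, [632.9, -179.5])]
lock_grip []
lock_hinge []
timer_grip []
timer_tip [([386.8, 135.4], 0.91, [410.3, 300.5])]
mark_tip [([372.3, 86.3], 0.58, [458.1, 318.6])]
[(0.66, [271.8, 0.8, 182.6, 151.0])]
False
top bay [([171.2, 216.8], 0.9, [476.4, 374.0]), ([189.8, 217.1], 0.57, [476.4, 322.1])]
top lock_grip [([198.7, 226.4], 0.71, [448.5, 266.0]), ([190.7, 191.6], 0.68, [537.2, 290.6])]
top lock_hinge [([152.6, 188.4], 0.69, [543.8, 388.6])]
top timer_grip [([198.7, 227.2], 0.58, [447.3, 277.7])]
top timer_tip [([189.6, 241.1], 0.56, [410.2, 307.6])]
top mark_tip [([197.5, 227.0], 0.69, [448.4, 288.2]), ([419.1, 286.2], 0.52, [300.7, -308.1])]
```

View pics/w11.png

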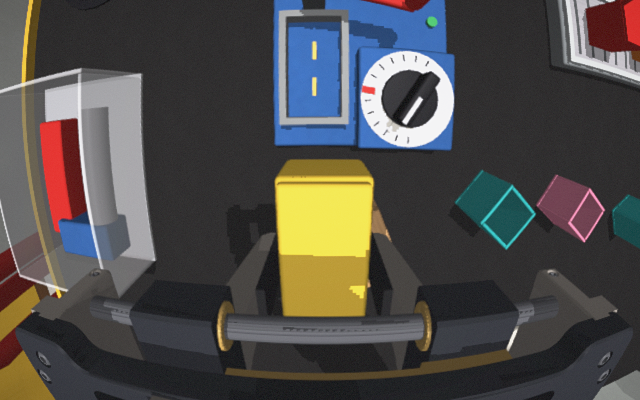

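The view shows the bay frame with corners at (279,11), (348,11), (349,124) and (280,124). The knob centre is at (408,97), the red mark at (368,90), and the pointer is towards (390,130). The battery is held straight.

```bash
python3 - <<'E'
from h import *
cal=pose("wrist"); im=cv2.imread("pics/w11.png"); hsv=cv2.cvtColor(im,cv2.COLOR_BGR2HSV)
m=cv2.inRange(hsv,(0,0,70),(180,70,200)); R=np.zeros_like(m); R[6:129,272:353]=m[6:129,272:353]
n,L,st,_=cv2.connectedComponentsWithStats(R); i=1+np.argmax(st[1:,4]); print(st[i])
pts=np.argwhere(L==i)[:,::-1].astype(np.int32); H=np.zeros_like(R); cv2.fillConvexPoly(H,cv2.convexHull(pts),1)
p,s=fit(H,(120,70,25),cal,(482,371),20); print("bay",np.round(p,2),np.degrees(p[2])%180,s)
w=unproj(pts,45,cal)[:,:2].astype(np.float32); print(cv2.minAreaRect(w))
g=env.get_state(); Rt=g["tool_rot"]; t=g["eef_pos"]
P=[t+Rt@np.array([x,y,z]) for x,y,z in((50,-25,-31),(50,25,-31),(50,-25,29),(50,25,29))]; print("expected battery front corners",np.round(proj(P,cal),1).tolist())
b=colmask(im,"battery"); rows=[(r,int(np.flatnonzero(b[r,250:400]).min()+250),int(np.flatnonzero(b[r,250:400]).max()+250)) for r in range(155,200,4) if b[r,250:400].any()]; print(rows)
k=cv2.inRange(hsv,(0,0,170),(180,50,255)); K=np.zeros_like(k); K[45:155,355:460]=k[45:155,355:460]
w=unproj(cv2.convexHull(np.argwhere(K>0)[:,::-1].astype(np.int32))[:,0],45,cal)[:,:2].astype(np.float32); print("disc",cv2.minEnclosingCircle(w))
rd=cv2.inRange(hsv,(0,140,100),(6,255,255))|cv2.inRange(hsv,(174,140,100),(180,255,255)); rd[:, :355]=0; rd[:,385:]=0; rd[:75]=0; rd[110:]=0
c=np.argwhere(rd>0)[:,::-1].mean(0); print("mark px",c,unproj(c,45,cal))
E
```

```text
[ 279    9   70  116 2648]
bay [477.47 379.34   3.2 ] 3.101969360266594 0.9782015715326318
((477.1875305175781, 378.9258117675781), (121.05368041992188, 70.14950561523438), 2.973430871963501)
expected battery front corners [[268.0, 176.8], [374.9, 176.7], [283.9, 156.4], [360.3, 156.4]]
[(159, 290, 354), (163, 285, 362), (167, 282, 365), (171, 279, 368), (175, 277, 371), (179, 274, 373), (183, 274, 373), (187, 275, 373), (191, 275, 373), (195, 275, 373), (199, 275, 372)]
disc ((450.4276123046875, 279.53497314453125), 50.625850677490234)
mark px [367.97101449  89.53623188] [[455.4842619  322.71238358  45.        ]]
```

>>> arm_command(series=[[[5.8,-11,30],0],[[5.8,-11,60],0],[[5.8,-11,89],0],[[5.8,-11,89],0],[[5.8,-11,89],0],[[5.8,-11,89],0]])

```text
time_s: 59.45
eef_pos: [358.8, 375.0, 102.9]
tool_rot: [[0.999, 0.053, 0.003], [0.053, -0.999, 0.002], [0.003, -0.002, -1.0]]
contact_force: [0.1, 0.2, -4.0]
gripper_width: 0.542
finger_force: 30.0
```

```bash
cat > bay.py <<'E'
from h import *
cal=pose("wrist"); im=cams.capture("wrist"); cv2.imwrite("pics/w12.png",im); hsv=cv2.cvtColor(im,cv2.COLOR_BGR2HSV)
c0=proj(box((477.3,379.3,np.radians(3.05)),(120,70,25),20),cal); lo=np.floor(c0.min(0)-8).astype(int).clip(0); hi=np.ceil(c0.max(0)+8).astype(int)
m=cv2.inRange(hsv,(0,0,70),(180,70,200)); R=np.zeros_like(m); R[lo[1]:hi[1],lo[0]:hi[0]]=m[lo[1]:hi[1],lo[0]:hi[0]]
n,L,st,_=cv2.connectedComponentsWithStats(R); i=1+np.argmax(st[1:,4]); print(st[i])
pts=np.argwhere(L==i)[:,::-1].astype(np.int32); H=np.zeros_like(R); cv2.fillConvexPoly(H,cv2.convexHull(pts),1)
p,s=fit(H,(120,70,25),cal,(477,379),20); print("bay",np.round(p,2),np.degrees(p[2])%180,s)
print(cv2.minAreaRect(unproj(pts,45,cal)[:,:2].astype(np.float32)))
st=env.get_state(); Rt=st["tool_rot"]; print("bay in tool",np.round(Rt.T@(np.array([p[0],p[1],20])-st["eef_pos"]),1), st["eef_pos"])
b=colmask(im,"battery"); print([(r,int(np.flatnonzero(b[r,250:400]).min()+250),int(np.flatnonzero(b[r,250:400]).max()+250)) for r in range(180,230,8) if b[r,250:400].any()])
P=[st["eef_pos"]+Rt@np.array([x,y,z]) for x,y,z in((50,-25,-31),(50,25,-31),(50,-25,29),(50,25,29))]; print(np.round(proj(P,cal),1).tolist())
E
python3 bay.py
```

```text
[ 280    0   96  141 3832]
bay [4.7673e+02 3.7761e+02 5.0000e-02] 3.059098143431481 0.9827481000721141
((470.7696838378906, 377.09771728515625), (108.35901641845703, 70.27249908447266), 3.0932464599609375)
bay in tool [117.8   3.7  83. ] [358.67631745 374.89053186 102.72851248]
[(180, 274, 373), (188, 274, 373), (196, 275, 373), (204, 275, 372), (212, 275, 372), (220, 276, 372), (228, 276, 371)]
[[268.2, 176.9], [375.0, 176.9], [284.1, 156.6], [360.3, 156.6]]
```

>>> arm_command(series=[[[20,0,5],0],[[20,0,15],0],[[20,0,15],0],[[20,0,15],0],[[20,0,15],0],[[20,0,15],0],[[20,0,15],0],[[20,0,15],0]])

```text
time_s: 60.5
eef_pos: [377.6, 375.3, 86.2]
tool_rot: [[0.999, 0.053, 0.0], [0.053, -0.999, 0.0], [0.0, -0.0, -1.0]]
contact_force: [0.3, 0.4, -4.2]
gripper_width: 0.542
finger_force: 30.0
```

```bash
python3 bay.py; python3 - <<'E'
from h import *
im=cv2.imread("pics/w12.png"); hsv=cv2.cvtColor(im,cv2.COLOR_BGR2HSV); m=cv2.inRange(hsv,(0,0,70),(180,70,200))
cal=pose("wrist"); s=env.get_state()
for r in (40,60,80,100):
    c=np.flatnonzero(m[r,240:420])+240; g=np.split(c,np.flatnonzero(np.diff(c)>1)+1); g=[(int(a[0]),int(a[-1])) for a in g if len(a)>3]
    print(r,g,[np.round((s["tool_rot"].T@(unproj((x,r),45,cal)[0]-s["eef_pos"]))[:2],1).tolist() for x in (g[0][0],g[0][1]+1,g[-1][0],g[-1][1]+1)])
E
```

```text
[ 275    0  104  173 4878]
bay [476.52 377.74   3.2 ] 3.1973350016859854 0.9614046834528571
((475.7660827636719, 377.5506591796875), (122.083984375, 70.31123352050781), 3.1395905017852783)
bay in tool [98.9  2.8 66.1] [377.59965791 375.30853993  86.11679555]
[(180, 276, 372), (188, 276, 372), (196, 275, 373), (204, 275, 373), (212, 276, 372), (220, 276, 372), (228, 276, 371)]
[[268.0, 176.8], [374.9, 176.8], [283.9, 156.5], [360.2, 156.4]]
40 [(275, 286), (367, 378)] [[129.5, -31.9], [129.2, -23.7], [129.4, 30.3], [129.8, 38.6]]
60 [(275, 286), (368, 378)] [[115.2, -31.8], [114.9, -23.6], [115.1, 30.9], [115.5, 38.5]]
80 [(275, 285), (368, 378)] [[101.2, -31.8], [101.0, -24.3], [101.1, 31.0], [101.4, 38.5]]
100 [(275, 286), (367, 378)] [[87.4, -32.0], [87.1, -23.7], [87.3, 30.4], [87.5, 38.7]]
```

>>> arm_command(series=[[[30,0.5,0],0],[[65,1.5,0],0],[[99,2.1,0],0],[[99,2.1,0],0],[[99,2.1,0],0],[[99,2.1,0],0],[[99,2.1,5],0],[[99,2.1,10],0],[[99,2.1,13],0],[[99,2.1,15],0],[[99,2.1,17],0],[[99,2.1,19],0],[[99,2.1,20],0]])

```text
time_s: 62.18
eef_pos: [476.6, 378.4, 66.0]
tool_rot: [[0.999, 0.053, -0.0], [0.053, -0.999, -0.0], [-0.0, 0.0, -1.0]]
contact_force: [-0.5, -0.4, -3.4]
gripper_width: 0.538
finger_force: 30.0
```

>>> arm_command(series=[[[0,0,3],0],[[0,0,6],0],[[0,0,9],0],[[0,0,12],0],[[0,0,14],0],[[0,0,16],0],[[0,0,17],0],[[0,0,17],0]])

```text
time_s: 63.18
eef_pos: [476.7, 378.5, 49.2]
tool_rot: [[0.999, 0.053, 0.0], [0.053, -0.999, 0.0], [0.0, -0.0, -1.0]]
contact_force: [0.2, -0.1, -4.5]
gripper_width: 0.543
finger_force: 30.0
```

>>> arm_command(series=[[[0,0,0],0],[[0,0,0],0],[[0,0,0],0],[[0,0,0],0],[[0,0,0],0]], jaw=66)

```text
time_s: 63.8
eef_pos: [476.7, 378.5, 49.2]
tool_rot: [[0.999, 0.053, 0.0], [0.053, -0.999, 0.0], [0.0, -0.0, -1.0]]
contact_force: [0.2, 0.0, -0.3]
gripper_width: 0.719
finger_force: 0.0
```

>>> arm_command(series=[[[0,0,-40],0],[[0,0,-80],0],[[-40,0,-130],0],[[-80,0,-140],0],[[-80,0,-140],0],[[-80,0,-140],0]])

```text
time_s: 64.55
eef_pos: [397.0, 374.1, 188.8]
tool_rot: [[0.999, 0.053, 0.0], [0.053, -0.999, -0.0], [0.0, 0.0, -1.0]]
contact_force: [0.4, -0.8, 0.5]
gripper_width: 0.718
finger_force: 0.0
```

```bash
python3 - <<'E'
from h import *
cal=pose("wrist"); im=cams.capture("wrist")
for z in(20,25,30): print(z,find("battery","wrist",np.array((477,378)),im=im,cal=cal,z0=z), end=" ")
vis=(100,50,35); print("vis box",find("battery","wrist",np.array((477,378)),im=im,cal=cal,z0=45,size=vis))
for z in(40,50): print("alt",z,find("battery","wrist",np.array((477,378)),im=im,cal=cal,z0=z,size=vis)[0][3])
for t,z in(("lock_grip",112),("lock_hinge",112),("timer_grip",76),("timer_tip",54),("mark_tip",54)):
    print(t,[(np.round(d["point"],1).tolist(),round(d["score"],2),np.round(unproj(d["point"],z,cal)[0][:2],1).tolist()) for d in cams.landmark_of("wrist",t)[:2]])
rel(477,378,200,3); cv2.imwrite("pics/w13.png",im)
E
```

```text
20 (array([475.42, 377.57,   2.5 ,   0.94]), np.int32(5672)) 25 (array([473.8 , 377.  ,   3.07,   0.9 ]), np.int32(5672)) 30 (array([473.31, 377.46,   2.46,   0.87]), np.int32(5672)) vis box (array([474.92, 377.53,   2.51,   0.94]), np.int32(5672))
alt 40 0.97
alt 50 0.9
lock_grip [([435.0, 47.1], 0.69, [537.7, 289.4])]
lock_hinge [([394.2, 177.8], 0.55, [424.9, 315.6])]
timer_grip [([428.2, 147.7], 0.77, [448.8, 275.9])]
timer_tip [([396.0, 177.0], 0.75, [413.3, 299.3])]
mark_tip [([380.2, 132.9], 0.64, [457.2, 320.0])]
shift [ 80.    0.2 -11.6] turn 0.0 yaw 3.0 j6 117.6 tcp [397.1 374.  188.5] t 64.8
```

The battery sank freely into the bay with no contact force, and now sits home. Next is the lever, whose handle is near (538,289).

>>> arm_command(series=[[[35,23,0],0],[[70,46,0],0],[[105,70,0],0],[[130,92,0],0],[[130,92,0],0],[[130,92,0],0]], jaw=60)

```text
time_s: 65.6
eef_pos: [530.8, 289.6, 188.7]
tool_rot: [[0.999, 0.053, -0.001], [0.053, -0.999, 0.0], [-0.001, -0.0, -1.0]]
contact_force: [0.8, 0.1, -0.3]
gripper_width: 0.653
finger_force: 0.0
```

```bash
python3 - <<'E'
from h import *
cal=pose("wrist"); im=cams.capture("wrist"); cv2.imwrite("pics/w14.png",im)
for t,z in(("lock_grip",112),("lock_hinge",112),("timer_grip",76),("timer_tip",54)):
    print(t,[(np.round(d["point"],1).tolist(),round(d["score"],2),np.round(unproj(d["point"],z,cal)[0][:2],1).tolist()) for d in cams.landmark_of("wrist",t)[:2]])
hsv=cv2.cvtColor(im,cv2.COLOR_BGR2HSV); rd=cv2.inRange(hsv,(0,150,60),(6,255,255))|cv2.inRange(hsv,(174,150,60),(180,255,255))
n,L,st,ce=cv2.connectedComponentsWithStats(rd); print([(s.tolist(),np.round(c).tolist()) for s,c in zip(st[1:],ce[1:]) if s[4]>150])
e=np.array([.9986,.0532]);f=np.array([-.0532,.9986]);h=np.array([548.9,382.3])
for th in (1.3,1.4,1.5,1.6,1.75):
    g=h+90*(-np.cos(th)*e-np.sin(th)*f); print(th,np.round(g,1),np.round(proj([[*g,130],[*g,94]],cal)).tolist())
rel(538,290,100,3)
E
```

```text
lock_grip [([321.3, 198.1], 0.71, [537.8, 290.9])]
lock_hinge [([215.7, 178.5], 0.62, [550.5, 382.1])]
timer_grip [([328.1, 271.2], 0.98, [447.1, 279.5]), ([603.1, 300.4], 0.49, [373.5, -187.7])]
timer_tip [([308.7, 287.0], 0.74, [411.4, 299.7])]
[([546, 122, 70, 55, 3144], [581.0, 149.0]), ([218, 167, 113, 49, 2184], [279.0, 187.0]), ([33, 236, 35, 63, 1189], [50.0, 266.0]), ([0, 306, 20, 56, 781], [8.0, 333.0]), ([0, 363, 40, 37, 775], [20.0, 385.0])]
1.3 [529.5 294.4] [[316.0, 215.0], [317.0, 201.0]]
1.4 [538.3 292.9] [[319.0, 204.0], [319.0, 192.0]]
1.5 [547.3 292.3] [[320.0, 193.0], [320.0, 182.0]]
1.6 [556.3 292.6] [[320.0, 182.0], [321.0, 172.0]]
1.75 [569.6 294.7] [[318.0, 164.0], [319.0, 157.0]]
shift [ 7.2  0.3 89.2] turn 0.1 yaw 3.1 j6 104.1 tcp [530.7 289.9 189.2] t 65.8
```

>>> arm_command(series=[[[7,-1,20],0],[[7,-1,50],0],[[7,-1,75],0],[[7,-1,87],0],[[7,-1,87],0],[[7,-1,87],0]])

```text
time_s: 66.6
eef_pos: [539.1, 290.9, 103.1]
tool_rot: [[0.999, 0.053, 0.002], [0.053, -0.999, 0.001], [0.002, -0.0, -1.0]]
contact_force: [-0.0, 0.5, -0.2]
gripper_width: 0.654
finger_force: 0.0
```

>>> arm_command(series=[[[0,0,0],0],[[0,0,0],0],[[0,0,0],0],[[0,0,0],0],[[0,0,0],0],[[0,0,0],0]], jaw=5, newtons=12)

```text
time_s: 67.35
eef_pos: [538.4, 293.3, 102.2]
tool_rot: [[0.999, 0.053, 0.001], [0.053, -0.999, 0.005], [0.001, -0.005, -1.0]]
contact_force: [0.8, 9.3, -1.7]
gripper_width: 0.194
finger_force: 12.0
```

```bash
python3 - <<'E'
from h import *
s=env.get_state(); p=s["eef_pos"]; R=s["tool_rot"]; h=np.array([549.3,382.3]); v=p[:2]-h; th0=np.arctan2(v[1],v[0]); print(np.hypot(*v),s["gripper_width"]*91.9,p)
end=np.pi+np.radians(3.05); th0%=2*np.pi; print("lever",th0-end)
r=np.hypot(*v)
for t in np.linspace(th0,end-.02,16)[1:]:
    q=h+r*np.array([np.cos(t),np.sin(t)]); print(np.round((R.T@np.array([*(q-p[:2]),0]))[:2],1).tolist(),end=" ")
E
```

```text
89.68680767290654 17.815655235534578 [538.35281189 293.28380741 102.21774083]
lever 1.3951984624417917
[-8.2, -1.9] [-16.3, -4.5] [-24.0, -7.9] [-31.4, -12.0] [-38.4, -16.8] [-44.9, -22.2] [-50.9, -28.2] [-56.3, -34.7] [-61.0, -41.7] [-65.0, -49.1] [-68.4, -56.9] [-70.9, -65.0] [-72.8, -73.2] [-73.8, -81.6] [-74.0, -90.1]
```

>>> arm_command(series=[[[-4,-3,0],0],[[-8,-4,0],0],[[-16,-6.5,0],0],[[-24,-10,0],0],[[-31.4,-14,0],0],[[-38.4,-18.8,0],0],[[-45,-24.2,0],0],[[-51,-30.2,0],0],[[-56.3,-36.7,0],0],[[-61,-43.7,0],0],[[-65,-51,0],0],[[-68.4,-59,0],0],[[-71,-67,0],0],[[-72.8,-75,0],0],[[-73.8,-83.6,0],0],[[-74,-92,0],0],[[-74,-93,0],0],[[-74,-93,0],0]])

```text
time_s: 69.6
eef_pos: [456.6, 377.7, 101.1]
tool_rot: [[0.999, 0.054, -0.007], [0.054, -0.999, -0.005], [-0.007, 0.005, -1.0]]
contact_force: [-4.6, -7.5, 3.0]
gripper_width: 0.195
finger_force: 12.0
```

```bash
python3 - <<'E'
from h import *
s=env.get_state(); p=s["eef_pos"]; h=np.array([549.3,382.3]); v=p[:2]-h; th0=np.arctan2(v[1],v[0])%(2*np.pi); print(np.hypot(*v),p,"lever",th0-np.pi-np.radians(3.05),s["contact_force"])
E
```

```text
92.84005245362137 [456.57612643 377.65687497 101.06142401] lever -0.003199580522121638 [-4.61404467 -7.51619725  2.98517847]
```

The lever is at its stop over the battery, with reaction force there. I'll release it and go over the knob.

>>> arm_command(series=[[[0,0,0],0],[[0,0,0],0],[[0,0,0],0],[[0,0,0],0],[[0,0,-45],0],[[0,0,-89],0]], jaw=45)

```text
time_s: 70.35
eef_pos: [459.1, 379.4, 191.8]
tool_rot: [[0.999, 0.053, -0.001], [0.053, -0.999, -0.0], [-0.001, 0.0, -1.0]]
contact_force: [0.2, -0.1, 1.2]
gripper_width: 0.491
finger_force: 0.0
```

>>> arm_command(series=[[[-3,25,0],-10],[[-6,50,0],-20],[[-9,75,0],-30],[[-12,97,0],-40],[[-12,97,0],-50],[[-12,97,0],-60],[[-12,97,0],-70],[[-12,97,0],-80],[[-12,97,0],-90],[[-12,97,0],-100],[[-12,97,0],-110],[[-12,97,0],-120],[[-12,97,0],-130],[[-12,97,0],-140],[[-12,97,0],-149],[[-12,97,0],-149],[[-12,97,0],-149]])

```text
time_s: 72.47
eef_pos: [452.7, 282.1, 191.2]
tool_rot: [[-0.882, 0.471, 0.0], [0.471, 0.882, 0.0], [-0.0, 0.0, -1.0]]
contact_force: [0.0, -0.7, -0.0]
gripper_width: 0.493
finger_force: 0.0
```

```bash
cat > knob.py <<'E'
from h import *
cal=pose("wrist"); im=cams.capture("wrist"); cv2.imwrite("pics/k.png",im); P={}
for t,z in(("timer_grip",76),("timer_tip",54),("mark_tip",54),("lock_grip",112),("lock_hinge",112)):
    L=[(np.round(d["point"],1).tolist(),round(d["score"],2),np.round(unproj(d["point"],z,cal)[0][:2],1)) for d in cams.landmark_of("wrist",t)[:2]]; print(t,L)
    if L: P[t]=L[0][2]
k=np.array([450.2,279.8])
hsv=cv2.cvtColor(im,cv2.COLOR_BGR2HSV)
Z=47; jj,ii=np.meshgrid(np.arange(-56,57),np.arange(-56,57)); W=np.c_[k[0]+ii.ravel(),k[1]+jj.ravel(),np.full(ii.size,45.)]
uv=proj(W,cal).astype(np.float32); rect=cv2.remap(im,uv[:,0].reshape(ii.shape),uv[:,1].reshape(ii.shape),cv2.INTER_LINEAR); h=cv2.cvtColor(rect,cv2.COLOR_BGR2HSV)
r=np.hypot(ii,jj); red=((h[...,0]<6)|(h[...,0]>174))&(h[...,1]>140)&(h[...,2]>80)&(r>25)&(r<56)
wht=(h[...,2]>150)&(h[...,1]<50)
w=np.argwhere(wht&(r<56))[:,::-1].astype(np.int32); hull=cv2.convexHull(w); (cx,cy),R=cv2.minEnclosingCircle(hull); c=np.array([k[0]+cy-56,k[1]+cx-56]); print("disc",c,R)
def cw(v): return np.degrees((np.pi+np.radians(3.05)-np.arctan2(v[1],v[0]))%(2*np.pi))
if red.any(): m=np.array([k[0]+ii[red].mean(),k[1]+jj[red].mean()]); print("mark",m,"cw from disc",cw(m-c),"from k",cw(m-k),red.sum())
if "timer_tip" in P: print("tip cw", cw(P["timer_tip"]-k), "disc c",cw(P["timer_tip"]-c), "grip",cw(P["timer_tip"]-P.get("timer_grip",k)))
if "mark_tip" in P: print("mark net cw", cw(P["mark_tip"]-k))
cv2.imwrite("pics/rect.png",cv2.resize(rect,None,fx=4,fy=4)); rel(*k,58,152)
E
python3 knob.py
```

```text
timer_grip [([321.5, 193.0], 0.86, array([450.9, 279.4])), ([321.7, 145.7], 0.64, array([410.7, 301.1]))]
timer_tip [([320.9, 145.6], 0.56, array([412.7, 299. ]))]
mark_tip [([364.0, 171.2], 0.51, array([456.3, 325.5]))]
lock_grip [([429.4, 161.3], 0.61, array([460.2, 378.7])), ([334.6, 364.2], 0.47, array([627.5, 201.5]))]
lock_hinge [([463.3, 239.7], 0.57, array([546.1, 382. ]))]
disc [450.57853241 278.55141144] 50.880558013916016
mark [455.65614035 321.7122807 ] cw from disc 99.75965168367561 from k 100.46705326651254 57
tip cw 30.162446427955704 disc c 31.41223117866043 grip 30.211860628307182
mark net cw 100.65285546248866
shift [  1.1  -3.2 133.1] turn 0.0 yaw 152.0 j6 -43.1 tcp [452.7 282.1 191.1] t 72.8
```

```bash
python3 - <<'E'
from h import *
for cam in("scene","top"):
    cal=pose(cam); im=cams.capture(cam)
    for n,g in(("cup1",(605,-20)),("cup2",(619,-137)),("cup3",(638,-260))):
        r=find(n,cam,np.array(g),im=im,cal=cal,z0=30); print(cam,n,r)
    if cam=="top": cv2.imwrite("pics/t20.png",im[120:280,130:530])
E
```

```text
scene cup1 (array([604.65, -21.29,   1.13,   0.94]), np.int32(766))
scene cup2 (array([ 617.6 , -138.61,    4.76,    0.95]), np.int32(735))
scene cup3 (array([ 636.51, -265.84,    1.04,    0.93]), np.int32(661))
top cup1 (array([605.96, -18.26,   1.03,   0.87]), np.int32(472))
top cup2 (array([ 621.26, -136.75,    0.92,    0.88]), np.int32(509))
top cup3 (array([ 640.34, -261.06,   17.76,    0.78]), np.int32(498))
```

>>> arm_command(series=[[[1,-3,40],0],[[1,-3,80],0],[[1,-3,110],0],[[1,-3,126],0],[[1,-3,132],0],[[1,-3,132],0],[[1,-3,132],0]])

```text
time_s: 73.75
eef_pos: [451.4, 280.3, 60.4]
tool_rot: [[-0.883, 0.469, 0.002], [0.469, 0.883, 0.001], [-0.002, 0.002, -1.0]]
contact_force: [0.0, -0.2, 0.3]
gripper_width: 0.491
finger_force: 0.0
```

>>> arm_command(series=[[[0,0,0],0],[[0,0,0],0],[[0,0,0],0],[[0,0,0],0],[[0,0,0],0],[[0,0,0],0]], jaw=3, newtons=15)

```text
time_s: 74.5
eef_pos: [450.4, 279.9, 59.2]
tool_rot: [[-0.883, 0.469, 0.0], [0.469, 0.883, 0.0], [0.0, 0.0, -1.0]]
contact_force: [0.5, -0.3, 2.1]
gripper_width: 0.153
finger_force: 15.0
```

>>> arm_command(series=[[[0,0,0],6],[[0,0,0],13],[[0,0,0],21],[[0,0,0],29],[[0,0,0],37],[[0,0,0],45],[[0,0,0],53],[[0,0,0],60],[[0,0,0],66],[[0,0,0],69.5],[[0,0,0],69.5],[[0,0,0],69.5],[[0,0,0],69.5]])

```text
time_s: 76.12
eef_pos: [450.1, 279.8, 59.2]
tool_rot: [[0.129, 0.992, -0.001], [0.992, -0.129, -0.0], [-0.0, -0.001, -1.0]]
contact_force: [-4.6, -1.7, 5.4]
gripper_width: 0.15
finger_force: 15.0
```

>>> arm_command(series=[[[0,0,0],0],[[0,0,0],0],[[0,0,0],0],[[0,0,0],0],[[0,0,-45],0],[[0,0,-90],0],[[0,0,-132],0],[[0,0,-132],0],[[0,0,-132],0]], jaw=45)

```text
time_s: 77.25
eef_pos: [449.9, 279.7, 190.2]
tool_rot: [[0.13, 0.992, -0.001], [0.992, -0.13, -0.0], [-0.001, -0.001, -1.0]]
contact_force: [0.2, -1.0, -0.6]
gripper_width: 0.489
finger_force: 0.0
```

```bash
python3 knob.py
```

```text
timer_grip [([323.0, 192.7], 0.8, array([449.1, 280. ]))]
timer_tip [([322.3, 145.5], 0.78, array([453.9, 322.3]))]
mark_tip [([326.5, 144.0], 0.61, array([458.2, 323.3])), ([334.4, 93.8], 0.61, array([472.3, 371.8]))]
lock_grip [([321.7, 87.2], 0.94, array([460.7, 376.2]))]
lock_hinge [([427.3, 72.4], 0.7, array([548.2, 380.7])), ([319.5, 89.7], 0.68, array([458.8, 374.4]))]
disc [449.9142868  278.25238113] 50.89729309082031
mark [454.51428571 322.68571429] cw from disc 98.96053910580453 from k 98.7946055347719 35
tip cw 98.02555814909881 disc c 98.22041163012395 grip 99.52395596867224
mark net cw 103.4707123967945
shift [  0.3   0.6 132. ] turn -69.5 yaw 82.5 j6 26.2 tcp [449.8 279.6 190. ] t 77.5
```

View pics/k.png

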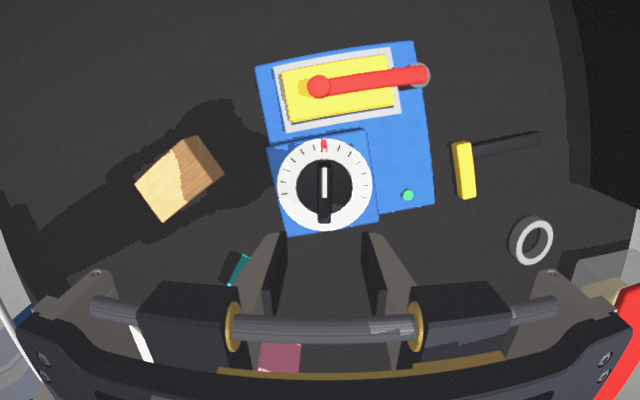

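The pointer stripe at (324,180) points straight at the red mark at (324,146), and the lever lies along the yellow battery. I'll do one numeric check before handing in.

```bash
python3 - <<'E'
from h import *
im=cv2.imread("pics/k.png"); hsv=cv2.cvtColor(im,cv2.COLOR_BGR2HSV); cal=pose("wrist")
red=((hsv[...,0]<8)|(hsv[...,0]>172))&(hsv[...,1]>90)&(hsv[...,2]>80); red[:138]=0; red[156:]=0; red[:,:310]=0; red[:,340:]=0
y,x=np.nonzero(red); print("mark",x.mean(),y.mean(),len(x))
dark=(hsv[...,2]<75); 
for r in range(152,226,6):
    c=np.flatnonzero(hsv[r,312:336,2]>150)+312; b=np.flatnonzero(hsv[r,312:336,2]<30)+312
    print(r,"white",(c.min(),c.max(),len(c)) if len(c) else None,"vblack",(b.min(),b.max()) if len(b) else None)
k=np.array([450.1,279.8]); print("axis px at z45,54,86",np.round(proj([[*k,z] for z in(45,54,86)],cal),1).tolist())
for z in(45,54): print(np.round(proj([[*(k+rr*np.array([.1305,.9914])),z] for rr in(28,43)],cal),1).tolist())
E
```

```text
mark 322.9818181818182 144.5090909090909 55
152 white (np.int64(312), np.int64(335), 24) vblack None
158 white (np.int64(312), np.int64(335), 24) vblack None
164 white None vblack None
170 white (np.int64(322), np.int64(326), 5) vblack None
176 white (np.int64(322), np.int64(326), 5) vblack None
182 white (np.int64(322), np.int64(326), 5) vblack None
188 white (np.int64(322), np.int64(326), 5) vblack None
194 white (np.int64(322), np.int64(326), 5) vblack None
200 white None vblack None
206 white None vblack None
212 white (np.int64(312), np.int64(335), 3) vblack None
218 white (np.int64(312), np.int64(335), 11) vblack None
224 white (np.int64(312), np.int64(335), 24) vblack None
axis px at z45,54,86 [[324.2, 184.6], [324.2, 186.8], [324.3, 195.7]]
[[324.2, 158.4], [324.3, 144.0]]
[[324.3, 159.9], [324.3, 145.1]]
```

```bash
python3 - <<'E'
from h import *
cal=pose("scene"); im=cams.capture("scene"); ok=True
for n,g in(("cup1",(605,-21)),("cup2",(617,-138)),("cup3",(636,-265))):
    r=find(n,"scene",np.array(g),im=im,cal=cal,z0=30)[0]; print(n,r); ok&=r[3]>.9 and np.hypot(*(r[:2]-g))<5
print(ok)
if ok: print(env.hand_in())
E
```

```text
cup1 [603.97 -21.64   3.28   0.93]
cup2 [ 617.61 -138.56    4.84    0.95]
cup3 [ 636.41 -265.7     0.94    0.94]
True
the job is handed in; nothing more can be done
None
```

I handed the job in at about 78 s: all three cups stand mouth-down on the tray, the battery is home under the shut lever, and the timer pointer is within about 1.5° of the red mark; the verdict did not come back.

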